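# Inspect a stone setting under raking light with a hand lens

### The arm

A 6-joint arm with a two-finger parallel gripper is mounted at the origin on a cart in front of the work surface, level with it; the furniture and walls round the work are solid. World frame = base frame: x ahead of the robot, y to its left, z up, the work surface at z = 0. Lengths are in m, angles in rad, forces in N, time in s.
With the tool pointing down it reaches from about 0.375 to 0.9 m from the base axis. Payload 3.1 kg.
Tool frame: the origin (TCP) lies midway between the tips of the shut fingers; the grasp point (between the pads) lies 19 mm behind it; z points along the fingers, y is the direction in which the jaws open and shut (so a half turn about z gives the same grasp; the last joint's range is limited). The gripper opens to 85 mm and grips with 20 to 120 N. Pads are 22 mm wide; open, the fingers measure 114 mm over their backs; the gripper's body (76 mm by 85 mm) begins 54 mm behind the grasp point. The pads swing forward as they close: fully open they stand 13 mm farther back than shut.
Start: joints at [1.065, 0.527, 1.433, -0, 1.181, -0.178], TCP at [0.201, 0.592, 0.231] pointing down, gripper open.
Joint ranges: [-3.08, 3.08], [-0.75, 2.2], [0.22, 2.44], [-1.43, 4.57], [0, 2.65], [-2.85, 2.85]. Speed limits (rad/s): [2.79, 2.79, 3.14, 3.14, 3.14, 3.14].

### API

Orientations are given as [roll, pitch, yaw] about the fixed x, y, z axes, in that order (R = Rz(yaw) Ry(pitch) Rx(roll)).
In Python, from rig import robot gives the robot as it stands.
- The arm moves only by the tool play_rows, never from a script. Its argument "rows" is a list of rows, each an object of numbers: "dx", "dy", "dz": the shift along the tool's x, y, z in m; "twist": the turn about the tool's z in rad; "grip": the finger opening in m, from 0 to 0.0854. A call has 1 to 5 rows; each row is the pose to reach, as a shift and turn from the pose commanded when the call began, along the tool's axes at that moment; what a row does not reach only later rows make up. A row lasts 1/10 s, in which the tool goes at most 50 mm and 8.59 degrees, less where a joint would pass 70% of its speed; a pose out of reach is approached as far as the arm can. A call with a gripper value outside its range is refused whole. The fingers move at their own pace and stop on an object; "squeeze" is the grip in N (left out, the last holds). Time passes only in rows, so rows that repeat a pose let the fingers close. It gives the time, the measured TCP pose, the force and the opening at its end, in the units of the state.
- robot.get_state(): the state, without advancing time (a new reading comes with each control period).
- robot.camera(name): name is "scene" or "top" or "wrist"; returns the picture (480x640x3 uint8, red, green, blue); there is no depth.
- robot.camera_params(name): a dict with "camera_matrix" (3x3 intrinsics, pixels), "origin" and "attitude" of the camera in the world. Camera axes: x right, y down, z forward; pixel columns grow to the right and rows downward; lengths in m; the calibration is good to about 2 mm. A picture is of the moment at which its call begins: read the wrist's pose just before it. camera_params takes no time and is no camera call; for the wrist camera it gives the pose at the moment of the call.
- robot.finish_job(): hands the job in, once; it reports no verdict.
Trained networks look in the newest picture that a camera, given by its name, has taken for a name from the list of things; names that differ only in an ending like _2 or _b are one class to them, and where a whole thing is asked for, a point or a joint stands for the part that bears it (a point fixed in the world has none). Each returns a list of dicts, best first, with "score" (0 to 1); they miss things now and then, are a little off and sometimes report something else, mostly with a low value. They report only what shows in the picture. A call takes as long as a camera call. They do not tell look-alikes from the thing itself.
- robot.recognise(camera, target): "point" ([column, row] in pixels, amid what is visible of it).
The state is a dict: "clock": time; "qpos": joint angles; "joint_vel": joint speeds; "effort": joint torques, N m; "eef_pos": TCP position; "tool_rot": TCP orientation; "ft_force": force on the tool from outside, world axes, zero at the start; "moment": the same for the moment, N m; "opening": finger opening in m.
Only numpy, scipy, OpenCV 4.12 (cv2) and the standard library are available. Lean on these libraries where they do the work, as an engineer would, in place of code of your own. Each camera call takes 0.05 s, during which the arm holds its last target.

### The job

Inspect the stone of the ring that is clamped in the setter's block. First turn the block's round steel head until its white line faces the little lamp, so that the light rakes across that side of the setting; then lift the hand lens out of its rest and finish while still holding it level and still, centred over the stone, with the lens at the focal height marked by the red collar on the lamp post. Do not touch the work with the lens, and do not knock the collar or the other things on the bench.

Things in the scene. Friction and masses are not known exactly. Their poses are not given: they have to be found in the camera images.
- setting_head: round knurled steel head of the setter's block, 54 mm in diameter, side free from 39 to 78 mm up; grip it from above across the diameter about 62 mm up. It swivels about its vertical axis in a fixed bowl (100 mm wide, 38 mm high) against a light drag (0.08 N m) and stays where left. Origin on the axis at bench level; x axis = where its white line faces, z up
- stone (a point): top of the blue stone, on the head's axis, 97 mm above the bench top; its gold ring stands in two small jaws (22 x 26 mm, up to 86 mm high) on the head
- lamp_arm: fixed aluminium arm on the bench with lamp and post. Origin on the block's axis at bench level; x axis = from there to the lamp, z up. The black lamp block (26 x 46 x 26 mm, lit white window towards the stone) lies 109 to 135 mm from the axis, 76 to 106 mm up; the steel post, 9 mm in diameter, 195 mm high, stands 142 mm from the axis
- focus_mark (a point): centre of the red collar (24 mm in diameter, 9 mm high, thin white ring round its middle) on the lamp post: its height, 152 to 176 mm above the bench, is the height for the lens's mid-plane. The collar slides up or down if knocked.
- lens_grip (a point): centre of the hand lens's dark wooden handle, where to grip it, near its balance point. The lens lies level: x axis = along the handle towards the glass, z up, square to the glass. The handle is flat-sided, 13 mm wide (y), 11 mm high (z), from 52 mm behind this point to 36 mm ahead. It weighs 0.05 to 0.1 kg
- lens_centre (a point): centre of the round glass, in a brass rim 53 mm in diameter and 6 mm thick; 76 mm ahead of lens_grip along x, in the same plane; z axis square to the glass
- loupe: the whole hand lens; its origin and axes are those of lens_grip
- lens_rest: fixed wooden rest, foot 104 x 46 x 10 mm, with two upright cheeks (8 mm thick, 34 mm wide, 50 mm high, 34 mm either side of the middle along x) whose notches (20 mm wide, open upwards) carry the handle, its centre 45 mm above the bench; 60 mm of handle is free between them. Origin under its centre, x along the handle
- wax_tin: bystander: round wooden box, 63 mm in diameter, 23 mm high, between the robot and the block
- flux_jar: bystander: small jar of green flux, 40 mm in diameter, 39 mm high, to the left of the block
- burr_tin: bystander: open tin full of burrs, 98 mm in diameter, 84 mm high, behind the lens rest
- fire_brick: bystander: orange soldering brick, 68 x 160 x 36 mm, to the right of the lens rest
- white_line (a point): white line on the side of the head, 27 mm from its axis, 60 mm up; 5 mm wide, it also runs along the top from 14 mm out to the edge. At the start it lies 0.5 to 1.5 rad clockwise (from above) of the lamp
There are look-alikes about, which are no part of the job. Of the things that look like the part that bears setting_head, the largest one is meant.

How it is judged:
By the outcome, as a careful person would: the job done as asked, in the order asked, and still so for the second after the job is handed in, while the arm keeps its last pose, push and grip.
It also fails if it takes over 53 s, if anything falls off the work surface, if the arm or the gripper's body presses on something with over 40 N, if the wrist force passes 120 N, or if a joint passes its speed limit or range.

## Working session

There is one attempt and no reset: what is moved stays moved. The work goes in short steps, Python scripts to look and compute and a tool call to move; the robot and the scene stay as the last step left them, time stands still between calls to the robot, and variables do not carry over. Pictures are saved under pics/ and viewed, and the job is handed in when it is done.

Besides the shell and the picture viewer there is one more tool, called as name(argument=value, ...), one argument or row to a line, values as JSON. play_rows: Moves the arm, as the interface text tells. Its arguments: {"type":"object","properties":{"rows":{"type":"array"},"squeeze":{"type":"number"}},"required":["rows"]}

```bash
ls; mkdir -p pics
python3 - <<'E'
from rig import robot
import cv2,numpy as np
s=robot.get_state(); print(s)
for n in ['scene','top']:
    im=robot.camera(n); cv2.imwrite(f'pics/{n}0.png',im[:,:,::-1]); np.save(f'pics/{n}0.npy',im)
    print(n,robot.camera_params(n))
    for t in ['setting_head','stone','lamp_arm','focus_mark','lens_grip','lens_centre','lens_rest','wax_tin','white_line','burr_tin','fire_brick','flux_jar'] if n=='top' else ['setting_head','stone','focus_mark','white_line','lens_centre']:
        print(t,[(np.round(d['point']).tolist(),round(d['score'],2)) for d in robot.recognise(n,t)])
print(robot.get_state()['clock'])
E
```

```text
pics
{'clock': 0.0, 'qpos': array([ 1.06449034e+00,  5.28435411e-01,  1.43392303e+00, -3.79157571e-06,
        1.18140959e+00, -1.78518712e-01]), 'joint_vel': array([-0.00086381, -0.00072823,  0.00100791, -0.00023402, -0.00066883,
       -0.00205312]), 'effort': array([-7.25337159e-04, -4.42360675e+01, -1.78018928e+01, -2.73065571e-04,
        8.54415324e-03, -1.68480739e-05]), 'eef_pos': array([0.20084296, 0.59108062, 0.23034593]), 'tool_rot': array([-3.13945123e+00, -3.82836973e-04,  2.81380641e+00]), 'ft_force': array([-0.16544479, -0.03073654,  0.21627519]), 'moment': array([-0.01449885,  0.02110599, -0.08675211]), 'opening': 0.08548028702114283}
scene {'camera_matrix': array([[620.8943799 ,   0.        , 314.09108494],
       [  0.        , 620.8943799 , 234.53980722],
       [  0.        ,   0.        ,   1.        ]]), 'origin': array([-0.26156246, -1.15691185,  0.94899267]), 'attitude': array([-2.12209693,  0.00298695, -0.64008341])}
setting_head [([340.0, 255.0], 0.74), ([301.0, 270.0], 0.74), ([296.0, 233.0], 0.55)]
stone [([298.0, 270.0], 0.77), ([294.0, 230.0], 0.58), ([3
[... 446 characters left out ...]
array([-3.06387459e+00, -3.85259504e-04, -1.56516438e+00])}
setting_head [([262.0, 224.0], 0.86), ([323.0, 265.0], 0.7), ([323.0, 204.0], 0.47)]
stone [([263.0, 225.0], 0.85), ([321.0, 263.0], 0.75), ([322.0, 206.0], 0.65)]
lamp_arm [([225.0, 241.0], 0.62), ([261.0, 226.0], 0.48)]
focus_mark [([190.0, 243.0], 0.62)]
lens_grip [([385.0, 218.0], 0.65)]
lens_centre [([384.0, 218.0], 0.67)]
lens_rest [([380.0, 247.0], 0.85)]
wax_tin [([225.0, 318.0], 0.61), ([462.0, 181.0], 0.47)]
white_line [([262.0, 226.0], 0.82), ([322.0, 202.0], 0.75), ([365.0, 152.0], 0.59), ([324.0, 264.0], 0.55)]
burr_tin [([363.0, 152.0], 0.67), ([156.0, 232.0], 0.23)]
fire_brick [([461.0, 181.0], 0.77)]
flux_jar []
0.95
```

View pics/scene0.png

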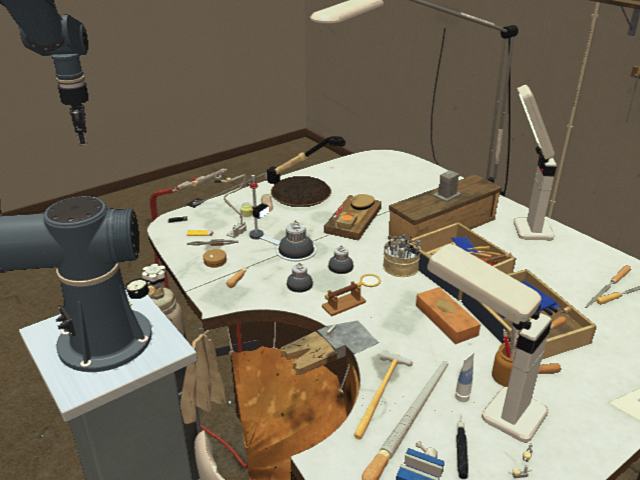

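View pics/top0.png

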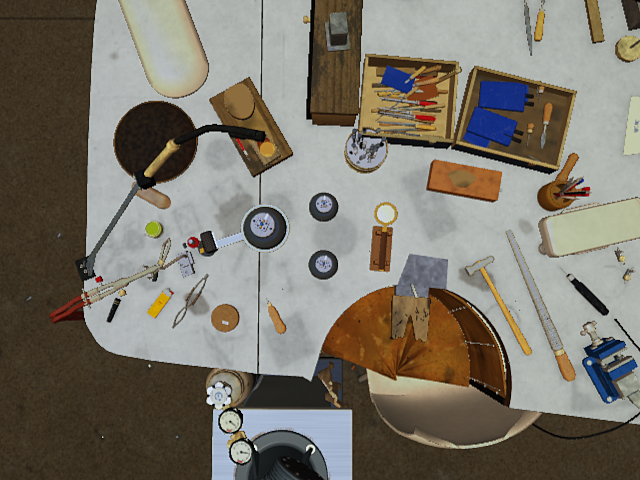

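Run:
```python
import cv2
a=cv2.imread('pics/top0.png')[120:350,130:480]
cv2.imwrite('pics/top0c.png',cv2.resize(a[50:180,20:230],None,fx=3.8,fy=3.8,interpolation=2))
b=cv2.imread('pics/scene0.png')[160:330,220:440]
cv2.imwrite('pics/scene0c.png',cv2.resize(b,None,fx=3.5,fy=3.5,interpolation=2))
```

```text
(no output)
```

View pics/top0c.png

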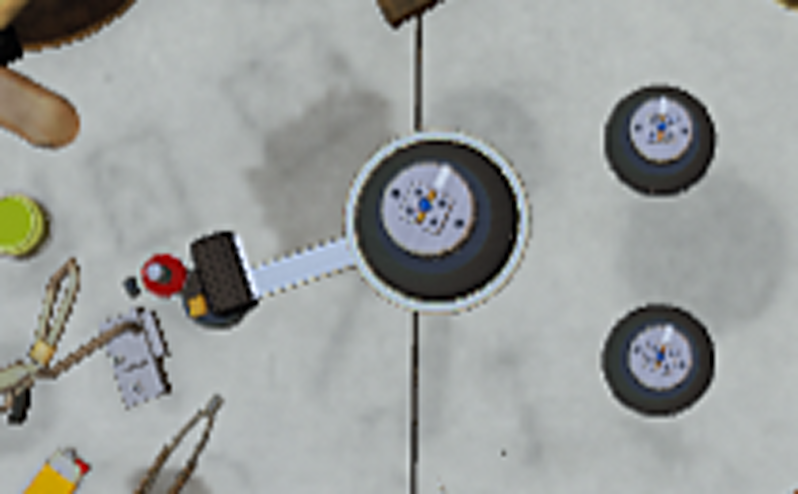

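View pics/scene0c.png

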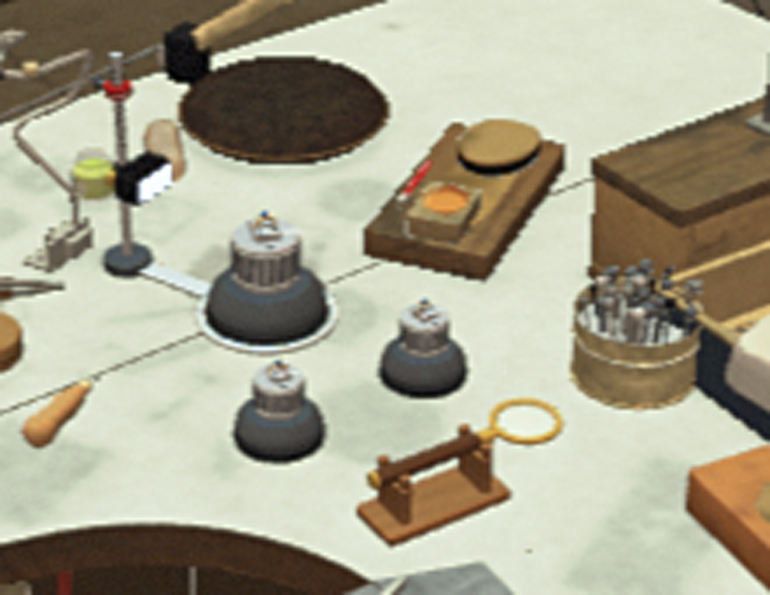

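The candidates for the head's block in the top view are (262,224), (323,265) and (323,204). The one at (262,224) is by far the largest and is the one joined to the lamp arm with the red collar at (192,242). The enlarged crops confirm this. The lens lies in its rest at about (381,247), with the glass at (386,214).

```bash
cat > h.py <<'E'
import numpy as np,cv2
from scipy.spatial.transform import Rotation as Ro
from rig import robot
def R(a): return Ro.from_euler('xyz',a).as_matrix()
def ray(P,uv):
    d=R(P['attitude'])@np.linalg.inv(P['camera_matrix'])@np.array([uv[0],uv[1],1.]); return P['origin'],d
def onz(P,uv,z):
    o,d=ray(P,uv); return o+d*(z-o[2])/d[2]
def proj(P,X):
    c=P['camera_matrix']@(R(P['attitude']).T@(np.asarray(X)-P['origin'])); return c[:2]/c[2]
def tri(obs):
    A=np.zeros((3,3));b=np.zeros(3);ds=[]
    for P,uv in obs:
        o,d=ray(P,uv);d=d/np.linalg.norm(d);M=np.eye(3)-np.outer(d,d);A+=M;b+=M@o
    return np.linalg.solve(A,b)
def topt(n): pass
E
python3 - <<'E'
from h import *
T=robot.camera_params('top');S=robot.camera_params('scene')
st=(261.8,224);print('stone top',onz(T,st,.097)); 
sp=lambda x,y:(220+x/3.5,160+y/3.5)
print('tri stone',tri([(T,st),(S,sp(265,215))]))
c=onz(T,st,.097)
for uv in [(264.7,220),(267.6,213.4)]: 
    p=onz(T,uv,.078);print('wl',p,np.linalg.norm((p-c)[:2]),np.arctan2(*(p-c)[[1,0]]))
post=(191.6,240.5); p=onz(T,post,.195);print('posttop',p,np.linalg.norm((p-c)[:2]),np.arctan2(*(p-c)[[1,0]]))
print('collar tri',tri([(T,(193.4,242.4)),(S,sp(117,90))]))
# lens
L=onz(T,(386,214.5),.045);print('lens',L)
for uv in [(380,233),(381.5,262)]: print('handle',onz(T,uv,.045))
for n,uv,z in [('b1',(323,265),.06),('b2',(323,204),.06),('wax',(225,318),.02),('burr',(365,152),.08),('handle tool',(276,318),.02),('flux',(153,229),.04),('brick',(465,180),.036)]: print(n,onz(T,uv,z))
E
```

```text
stone top [0.56295846 0.04136253 0.097     ]
tri stone [0.56378822 0.04082202 0.09702202]
wl [0.57386684 0.03667114 0.078     ] 0.011874422816015258 -0.40615917987011185
wl [0.58857632 0.03043294 0.078     ] 0.027851943141842056 -0.4032583544491227
posttop [0.51862795 0.17345204 0.195     ] 0.139329943180541 1.8945941029476563
collar tri [0.51759457 0.17542389 0.16483934]
lens [ 0.59164715 -0.23545783  0.045     ]
handle [ 0.5494729  -0.22172041  0.045     ]
handle [ 0.4839114  -0.22488352  0.045     ]
b1 [ 0.47587    -0.09286057  0.06      ]
b2 [ 0.61272626 -0.09229192  0.06      ]
wax [0.35537295 0.12906709 0.02      ]
burr [ 0.72709373 -0.18490017  0.08      ]
handle tool [0.35602476 0.01291699 0.02      ]
flux [0.55612327 0.29303165 0.04      ]
brick [ 0.67336566 -0.41799948  0.036     ]
```

Run:
```python
import cv2
a=cv2.imread('pics/top0.png')[195:285,340:430]
cv2.imwrite('pics/lens0c.png',cv2.resize(a,None,fx=6.6,fy=6.6,interpolation=2))
```

```text
(no output)
```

View pics/lens0c.png

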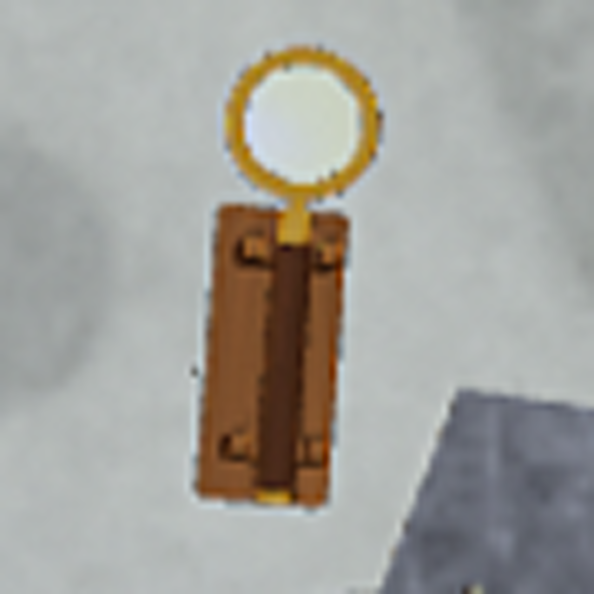

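```bash
cat >> h.py <<'E'
def ctrl(target,yaw=None):
    s=robot.get_state();Rt=R(s['tool_rot']);d=Rt.T@(np.asarray(target)-s['eef_pos'])
    dy=0
    if yaw is not None:
        dy=-((yaw-s['tool_rot'][2]+np.pi)%(2*np.pi)-np.pi)
    print('d tool',np.round(d,4),'twist',round(dy,4),'| eef',np.round(s['eef_pos'],4),np.round(s['tool_rot'],3),'t',round(s['clock'],2),'q',np.round(s['qpos'],2))
E
python3 - <<'E'
from h import *
P=robot.camera_params('wrist');s=robot.get_state()
Rt=R(s['tool_rot']);print(P['camera_matrix'][0],Rt.T@(P['origin']-s['eef_pos']),Rt.T@R(P['attitude']))
T=robot.camera_params('top')
c=onz(T,(386.2,213.6),.045);r=onz(T,(381.5,270.3),.045);n=onz(T,(384.7,227.6),.045);print(c,r,n,np.linalg.norm(c-r),np.arctan2(*(c-r)[[1,0]]))
ctrl((.52,.04,.33))
ctrl((.52,.04,.33),0)
E
```

```text
[391.0276275    0.         316.13127406] [ 0.07349171 -0.00105182 -0.14211893] [[-4.47807067e-04 -9.57239603e-01 -2.89295941e-01]
 [ 9.99999601e-01 -6.52174677e-04  6.10034622e-04]
 [-7.72620787e-04 -2.89295553e-01  9.57239514e-01]]
[ 0.59370292 -0.23591955  0.045     ] [ 0.46523306 -0.22481847  0.045     ] [ 0.56179986 -0.23239501  0.045     ] 0.1289485871388649 -0.08619587756141275
d tool [-0.4795 -0.4197 -0.0987] twist 0 | eef [0.2012 0.5917 0.2313] [3.142 0.    2.814] t 0.95 q [ 1.06  0.53  1.43  0.    1.18 -0.18]
d tool [-0.4795 -0.4197 -0.0987] twist 2.8138 | eef [0.2012 0.5917 0.2313] [3.142 0.    2.814] t 0.95 q [ 1.06  0.53  1.43  0.    1.18 -0.18]
```

play_rows(
  rows=[
    {"dz":-0.05},
    {"dz":-0.1},
    {"dx":-0.04,"dy":-0.028,"dz":-0.1},
    {"dx":-0.08,"dy":-0.056,"dz":-0.1},
    {"dx":-0.12,"dy":-0.084,"dz":-0.1},
  ],
)

```text
schema error: expected keys dx, dy, dz, twist, grip
```

play_rows(
  rows=[
    {"dx":-0.04,"dy":-0.029},
    {"dx":-0.08,"dy":-0.058},
    {"dx":-0.12,"dy":-0.086},
    {"dx":-0.16,"dy":-0.115},
    {"dx":-0.2,"dy":-0.144},
  ],
)

```text
schema error: expected keys dx, dy, dz, twist, grip
```

play_rows(
  rows=[
    {"dx":-0.04,"dy":-0.029},
    {"dx":-0.08,"dy":-0.058},
    {"dx":-0.12,"dy":-0.086},
    {"dx":-0.16,"dy":-0.115},
    {"dx":-0.2,"dy":-0.144},
  ],
)

```text
schema error: expected keys dx, dy, dz, twist, grip
```

Run:
```python
from h import *
ctrl((.61,.02,.30),2.8)
```

```text
d tool [-0.5711 -0.4096 -0.0687] twist 0.0138 | eef [0.2012 0.5917 0.2313] [3.142 0.    2.814] t 0.95 q [ 1.06  0.53  1.43  0.    1.18 -0.18]
```

All keys are required in every row.

play_rows(
  rows=[
    {"dx":0,"dy":0,"dz":-0.05,"twist":0,"grip":0.085},
    {"dx":0,"dy":0,"dz":-0.1,"twist":0,"grip":0.085},
    {"dx":-0.04,"dy":-0.028,"dz":-0.1,"twist":0,"grip":0.085},
    {"dx":-0.08,"dy":-0.056,"dz":-0.1,"twist":0,"grip":0.085},
    {"dx":-0.12,"dy":-0.084,"dz":-0.1,"twist":0,"grip":0.085},
  ],
)

```text
clock: 1.45
eef_pos: [0.2883, 0.4725, 0.332]
tool_rot: [3.14, 0.001, 2.815]
ft_force: [0.5, 0.4, -0.6]
opening: 0.085
```

play_rows(
  rows=[
    {"dx":-0.04,"dy":-0.029,"dz":0,"twist":0,"grip":0.085},
    {"dx":-0.08,"dy":-0.058,"dz":0,"twist":0,"grip":0.085},
    {"dx":-0.12,"dy":-0.086,"dz":0,"twist":0,"grip":0.085},
    {"dx":-0.16,"dy":-0.115,"dz":0,"twist":0,"grip":0.085},
    {"dx":-0.2,"dy":-0.144,"dz":0,"twist":0,"grip":0.085},
  ],
)

```text
clock: 1.95
eef_pos: [0.4316, 0.2711, 0.3316]
tool_rot: [3.141, 0.001, 2.814]
ft_force: [1.3, 0.4, 0.4]
opening: 0.0852
```

play_rows(
  rows=[
    {"dx":-0.04,"dy":-0.029,"dz":0,"twist":0,"grip":0.085},
    {"dx":-0.08,"dy":-0.058,"dz":0,"twist":0,"grip":0.085},
    {"dx":-0.12,"dy":-0.086,"dz":0,"twist":0,"grip":0.085},
    {"dx":-0.16,"dy":-0.115,"dz":0,"twist":0,"grip":0.085},
    {"dx":-0.2,"dy":-0.144,"dz":0,"twist":0,"grip":0.085},
  ],
)

```text
clock: 2.45
eef_pos: [0.5746, 0.0703, 0.3315]
tool_rot: [3.141, 0.0, 2.814]
ft_force: [1.3, 1.2, 0.4]
opening: 0.085
```

Run:
```python
from h import *
ctrl((.61,.02,.30),2.8)
```

```text
d tool [-0.0497 -0.0362  0.0315] twist 0.0135 | eef [0.5746 0.0703 0.3315] [3.141 0.    2.814] t 2.45 q [-0.07  0.36  1.42  0.    1.35 -1.31]
```

play_rows(
  rows=[
    {"dx":-0.025,"dy":-0.018,"dz":0.015,"twist":0,"grip":0.085},
    {"dx":-0.05,"dy":-0.036,"dz":0.03,"twist":0,"grip":0.085},
    {"dx":-0.05,"dy":-0.036,"dz":0.03,"twist":0,"grip":0.085},
  ],
)

```text
clock: 2.75
eef_pos: [0.6104, 0.0183, 0.2986]
tool_rot: [-3.14, -0.003, 2.809]
ft_force: [-0.9, 0.9, -0.4]
opening: 0.0852
```

Run:
```python
from h import *
import json
P=robot.camera_params('wrist');im=robot.camera('wrist')
cv2.imwrite('pics/w1.png',im[:,:,::-1]); json.dump({k:np.asarray(v).tolist() for k,v in P.items()},open('pics/w1.json','w'))
for t in ['stone','white_line','setting_head','focus_mark']:
    r=robot.recognise('wrist',t);print(t,[(np.round(d['point']).tolist(),round(d['score'],2)) for d in r])
print('proj stone',proj(P,(.5634,.0411,.097)))
```

```text
stone [([329.0, 144.0], 0.9), ([222.0, 227.0], 0.65), ([165.0, 100.0], 0.56)]
white_line [([223.0, 229.0], 0.92), ([328.0, 142.0], 0.84), ([169.0, 101.0], 0.66), ([74.0, 236.0], 0.63)]
setting_head [([328.0, 139.0], 0.75), ([218.0, 230.0], 0.63), ([165.0, 102.0], 0.6), ([75.0, 237.0], 0.32)]
focus_mark [([503.0, 18.0], 0.95)]
proj stone [324.68155191 144.46534337]
```

View pics/w1.png

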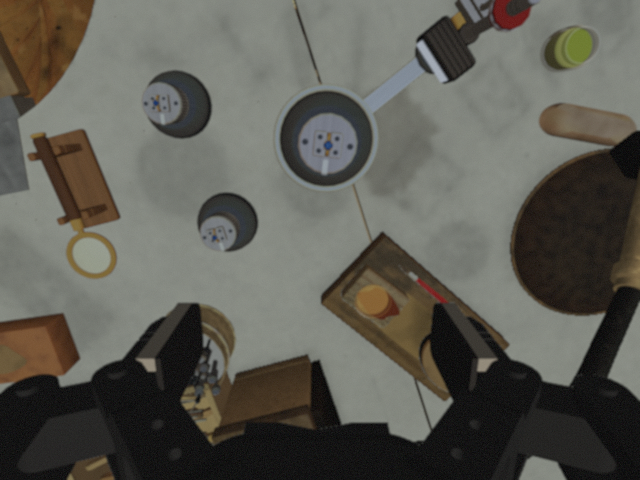

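Run:
```python
import cv2
a=cv2.imread('pics/w1.png')[85:195,265:395]
cv2.imwrite('pics/w1c.png',cv2.resize(a,None,fx=5,fy=5,interpolation=2))
a=cv2.imread('pics/w1.png')[0:100,400:560]
cv2.imwrite('pics/w1d.png',cv2.resize(a,None,fx=4,fy=4,interpolation=2))
```

```text
(no output)
```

View pics/w1c.png

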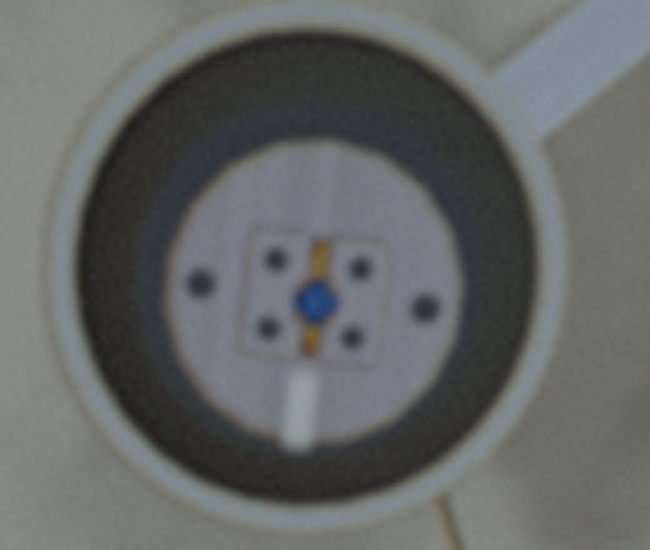

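View pics/w1d.png

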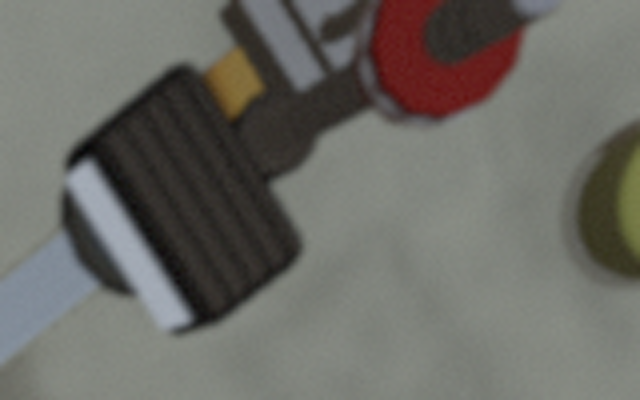

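Run:
```python
from h import *
import json
P={k:np.array(v) for k,v in json.load(open('pics/w1.json')).items()}
T=robot.camera_params('top');S=robot.camera_params('scene')
a=lambda v:round(float(np.arctan2(v[1],v[0])),3)
f=lambda x,y:(265+x/5,85+y/5); g=lambda x,y:(400+x/4,y/4)
c1=onz(P,f(314,300),.097);c2=onz(P,f(314,292),.078);c3=onz(P,f(308,270),.0);print('axis wrist',c1,c2,c3)
c=(c1+c2)/2
for q in [(302,375),(298,447)]:
    p=onz(P,f(*q),.078);print('wl',a(p-c),np.linalg.norm((p-c)[:2]))
w=[onz(P,g(*q),.106) for q in [(95,155),(205,320)]];m=(w[0]+w[1])/2;print('win',w,a(m-c),np.linalg.norm((m-c)[:2]),a(w[0]-w[1]))
w=[onz(P,g(*q),.106) for q in [(185,65),(300,245)]];m=(w[0]+w[1])/2;print('back',w,a(m-c),np.linalg.norm((m-c)[:2]),a(w[0]-w[1]))
m=onz(P,g(443,58),.165);print('collar',m,a(m-c),np.linalg.norm((m-c)[:2]))
m=onz(P,((265+520/5+0),(85+105/5)),.003);print('arm',m,a(m-c3))
print('tri stone',tri([(T,(261.8,224)),(S,(220+265/3.5,160+215/3.5)),(P,f(314,300))]))
print('tri collar',tri([(T,(193.4,242.4)),(S,(220+117/3.5,160+90/3.5)),(P,g(443,58))]))
ctrl((.563,.04,.15),-1.0)
```

```text
axis wrist [0.56469823 0.04348687 0.097     ] [0.56466427 0.0440525  0.078     ] [0.56485062 0.04487791 0.        ]
wl -0.455 0.014822868118252525
wl -0.421 0.02796825648544652
win [array([0.51204913, 0.13952829, 0.106     ]), array([0.5482356 , 0.15275324, 0.106     ])] 1.896 0.10804060660615941 -2.791
back [array([0.50250868, 0.15973283, 0.106     ]), array([0.54087166, 0.17365805, 0.106     ])] 1.907 0.13022663054658573 -2.793
collar [0.52160424 0.1774945  0.165     ] 1.882 0.1404918310089761
arm [0.54708993 0.09835552 0.003     ] 1.891
tri stone [0.56445473 0.04217801 0.09596808]
tri collar [0.51933928 0.17707625 0.16358577]
d tool [0.0492 0.0012 0.1521] twist -2.4681 | eef [0.6091 0.023  0.3021] [3.141e+00 1.000e-03 2.815e+00] t 3.0 q [-0.15  0.44  1.39  0.    1.32 -1.39]
```

play_rows(
  rows=[
    {"dx":0.025,"dy":0.002,"dz":0.03,"twist":0.14,"grip":0.085},
    {"dx":0.049,"dy":0.004,"dz":0.06,"twist":0.28,"grip":0.085},
    {"dx":0.049,"dy":0.004,"dz":0.09,"twist":0.42,"grip":0.085},
    {"dx":0.049,"dy":0.004,"dz":0.09,"twist":0.56,"grip":0.085},
    {"dx":0.049,"dy":0.004,"dz":0.09,"twist":0.7,"grip":0.085},
  ],
)

```text
clock: 3.5
eef_pos: [0.5633, 0.043, 0.2112]
tool_rot: [-3.141, -0.001, 2.11]
ft_force: [0.9, -0.1, 0.8]
opening: 0.0852
```

play_rows(
  rows=[
    {"dx":0,"dy":0,"dz":0,"twist":0.14,"grip":0.085},
    {"dx":0,"dy":0,"dz":0,"twist":0.28,"grip":0.085},
    {"dx":0,"dy":0,"dz":0,"twist":0.42,"grip":0.085},
    {"dx":0,"dy":0,"dz":0,"twist":0.56,"grip":0.085},
    {"dx":0,"dy":0,"dz":0,"twist":0.7,"grip":0.085},
  ],
)

```text
clock: 4.0
eef_pos: [0.5643, 0.0428, 0.2125]
tool_rot: [3.14, -0.0, 1.41]
ft_force: [1.0, 0.7, -0.3]
opening: 0.0847
```

play_rows(
  rows=[
    {"dx":0,"dy":0,"dz":0,"twist":0.14,"grip":0.085},
    {"dx":0,"dy":0,"dz":0,"twist":0.28,"grip":0.085},
    {"dx":0,"dy":0,"dz":0,"twist":0.42,"grip":0.085},
    {"dx":0,"dy":0,"dz":0,"twist":0.56,"grip":0.085},
    {"dx":0,"dy":0,"dz":0,"twist":0.7,"grip":0.085},
  ],
)

```text
clock: 4.5
eef_pos: [0.5642, 0.0428, 0.2125]
tool_rot: [3.14, -0.001, 0.71]
ft_force: [-0.4, 0.2, -0.3]
opening: 0.085
```

play_rows(
  rows=[
    {"dx":0,"dy":0,"dz":0,"twist":0.14,"grip":0.085},
    {"dx":0,"dy":0,"dz":0,"twist":0.28,"grip":0.085},
    {"dx":0,"dy":0,"dz":0,"twist":0.42,"grip":0.085},
    {"dx":0,"dy":0,"dz":0,"twist":0.56,"grip":0.085},
    {"dx":0,"dy":0,"dz":0,"twist":0.7,"grip":0.085},
  ],
)

```text
clock: 5.0
eef_pos: [0.5643, 0.0428, 0.2125]
tool_rot: [3.142, -0.002, 0.01]
ft_force: [-0.1, -0.5, 0.5]
opening: 0.0848
```

play_rows(
  rows=[
    {"dx":0,"dy":0,"dz":0,"twist":0.14,"grip":0.085},
    {"dx":0,"dy":0,"dz":0,"twist":0.28,"grip":0.085},
    {"dx":0,"dy":0,"dz":0,"twist":0.42,"grip":0.085},
    {"dx":0,"dy":0,"dz":0,"twist":0.56,"grip":0.085},
    {"dx":0,"dy":0,"dz":0,"twist":0.7,"grip":0.085},
  ],
)

```text
clock: 5.5
eef_pos: [0.5643, 0.0428, 0.2125]
tool_rot: [-3.141, -0.001, -0.69]
ft_force: [0.5, -0.8, 0.2]
opening: 0.0849
```

Run:
```python
from h import *
ctrl((.564,.0425,.21),-1.0)
im=robot.camera('wrist');P=robot.camera_params('wrist');cv2.imwrite('pics/w2.png',im[:,:,::-1])
print(proj(P,(.564,.0425,.097)))
```

```text
d tool [-0.      0.0004  0.0025] twist 0.31 | eef [0.5643 0.0428 0.2125] [-3.141e+00 -1.000e-03 -6.900e-01] t 5.5 q [-0.12  0.47  1.6   0.    1.06  2.14]
[315.88086794 231.01062518]
```

View pics/w2.png

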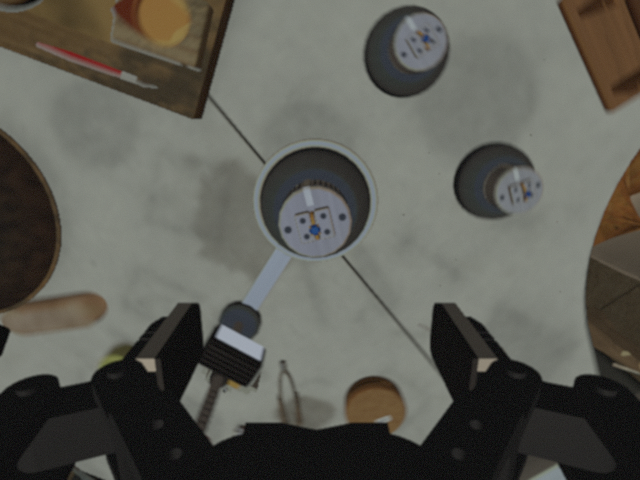

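play_rows(
  rows=[
    {"dx":0,"dy":0,"dz":0.03,"twist":0.14,"grip":0.085},
    {"dx":0,"dy":0,"dz":0.06,"twist":0.28,"grip":0.085},
    {"dx":0,"dy":0,"dz":0.09,"twist":0.31,"grip":0.085},
    {"dx":0,"dy":0,"dz":0.12,"twist":0.31,"grip":0.085},
    {"dx":0,"dy":0,"dz":0.14,"twist":0.31,"grip":0.085},
  ],
)

```text
clock: 6.05
eef_pos: [0.5637, 0.0426, 0.0703]
tool_rot: [3.141, 0.001, -0.992]
ft_force: [0.5, 0.1, 0.5]
opening: 0.0852
```

play_rows(
  rows=[
    {"dx":0,"dy":0,"dz":0.015,"twist":0,"grip":0.085},
    {"dx":0,"dy":0,"dz":0.028,"twist":0,"grip":0.085},
    {"dx":0,"dy":0,"dz":0.028,"twist":0,"grip":0.085},
  ],
)

```text
clock: 6.35
eef_pos: [0.5635, 0.0422, 0.0423]
tool_rot: [3.14, 0.001, -0.994]
ft_force: [-0.3, -1.1, 0.7]
opening: 0.0853
```

play_rows(
  rows=[
    {"dx":0,"dy":0,"dz":0,"twist":0,"grip":0.045},
    {"dx":0,"dy":0,"dz":0,"twist":0,"grip":0.045},
    {"dx":0,"dy":0,"dz":0,"twist":0,"grip":0.045},
    {"dx":0,"dy":0,"dz":0,"twist":0,"grip":0.045},
    {"dx":0,"dy":0,"dz":0,"twist":0,"grip":0.045},
  ],
  squeeze=40,
)

```text
clock: 6.85
eef_pos: [0.5663, 0.042, 0.0449]
tool_rot: [-3.137, -0.002, -0.997]
ft_force: [1.2, 4.0, 6.6]
opening: 0.0532
```

play_rows(
  rows=[
    {"dx":0,"dy":-0.001,"dz":-0.001,"twist":0,"grip":0.045},
    {"dx":0,"dy":-0.002,"dz":-0.002,"twist":0,"grip":0.045},
    {"dx":0,"dy":-0.002,"dz":-0.002,"twist":-0.08,"grip":0.045},
    {"dx":0,"dy":-0.002,"dz":-0.002,"twist":-0.16,"grip":0.045},
  ],
)

```text
clock: 7.25
eef_pos: [0.5665, 0.0423, 0.045]
tool_rot: [-3.141, -0.001, -0.834]
ft_force: [1.6, 1.4, -4.4]
opening: 0.0531
```

play_rows(
  rows=[
    {"dx":0,"dy":0,"dz":0,"twist":-0.12,"grip":0.045},
    {"dx":0,"dy":0,"dz":0,"twist":-0.24,"grip":0.045},
    {"dx":0,"dy":0,"dz":0,"twist":-0.36,"grip":0.045},
    {"dx":0,"dy":0,"dz":0,"twist":-0.48,"grip":0.045},
    {"dx":0,"dy":0,"dz":0,"twist":-0.6,"grip":0.045},
  ],
)

```text
clock: 7.75
eef_pos: [0.5671, 0.0433, 0.045]
tool_rot: [-3.139, -0.002, -0.233]
ft_force: [3.5, 4.8, -4.7]
opening: 0.053
```

Run:
```python
from h import *
im=robot.camera('wrist');P=robot.camera_params('wrist');cv2.imwrite('pics/w3.png',im[:,:,::-1])
s=robot.get_state();print(s['ft_force'],s['moment'],s['eef_pos'],s['tool_rot'])
```

```text
[ 3.41992223  3.76345635 -4.53417647] [ 1.2669827  -0.80788233  0.08591687] [0.56713438 0.04335125 0.04496279] [-3.13952907e+00 -1.65318090e-03 -2.29063834e-01]
```

View pics/w3.png

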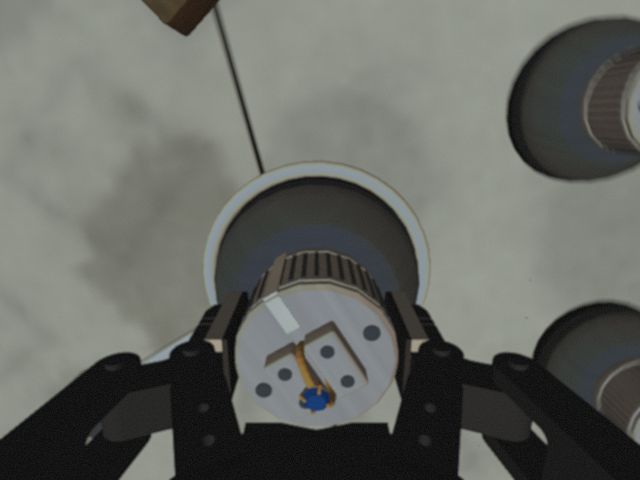

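play_rows(
  rows=[
    {"dx":0,"dy":0,"dz":0,"twist":-0.13,"grip":0.045},
    {"dx":0,"dy":0,"dz":0,"twist":-0.26,"grip":0.045},
    {"dx":0,"dy":0,"dz":0,"twist":-0.39,"grip":0.045},
    {"dx":0,"dy":0,"dz":0,"twist":-0.52,"grip":0.045},
    {"dx":0,"dy":0,"dz":0,"twist":-0.65,"grip":0.045},
  ],
)

```text
clock: 8.3
eef_pos: [0.567, 0.0446, 0.0449]
tool_rot: [-3.139, -0.003, 0.416]
ft_force: [4.7, 9.7, -5.4]
opening: 0.0532
```

play_rows(
  rows=[
    {"dx":0,"dy":0,"dz":0,"twist":-0.13,"grip":0.045},
    {"dx":0,"dy":0,"dz":0,"twist":-0.26,"grip":0.045},
    {"dx":0,"dy":0,"dz":0,"twist":-0.39,"grip":0.045},
    {"dx":0,"dy":0,"dz":0,"twist":-0.52,"grip":0.045},
    {"dx":0,"dy":0,"dz":0,"twist":-0.65,"grip":0.045},
  ],
)

```text
clock: 8.8
eef_pos: [0.566, 0.0456, 0.045]
tool_rot: [-3.139, -0.004, 1.066]
ft_force: [4.0, 13.3, -3.0]
opening: 0.0533
```

play_rows(
  rows=[
    {"dx":0,"dy":0,"dz":0,"twist":-0.12,"grip":0.045},
    {"dx":0,"dy":0,"dz":0,"twist":-0.24,"grip":0.045},
    {"dx":0,"dy":0,"dz":0,"twist":-0.24,"grip":0.045},
    {"dx":0,"dy":0,"dz":0,"twist":-0.24,"grip":0.045},
  ],
)

```text
clock: 9.2
eef_pos: [0.5655, 0.0458, 0.0449]
tool_rot: [-3.139, -0.004, 1.303]
ft_force: [3.7, 12.4, -1.2]
opening: 0.0528
```

Run:
```python
from h import *
im=robot.camera('wrist');P=robot.camera_params('wrist');cv2.imwrite('pics/w4.png',im[:,:,::-1])
s=robot.get_state();print(s['ft_force'],s['moment'],s['eef_pos'],s['tool_rot'])
w=(.5655,.043)
for r in (.014,.027): print(proj(P,(w[0]+r*np.cos(1.89),w[1]+r*np.sin(1.89),.078)))
for z in (.097,.078): print(proj(P,(*w,z)))
im=robot.camera('top');cv2.imwrite('pics/top1c.png',cv2.resize(im[170:300,150:360,::-1],None,fx=3.8,fy=3.8,interpolation=2))
```

```text
[ 3.92186973 12.47414241 -1.22517669] [ 2.13285932 -0.11605568  0.07218759] [0.56554707 0.0457845  0.04496238] [-3.13909454 -0.00397521  1.30256358]
[293.43482794 328.99643479]
[269.29738526 297.47977348]
[318.34825037 401.9867386 ]
[318.11810032 361.22579504]
```

View pics/w4.png

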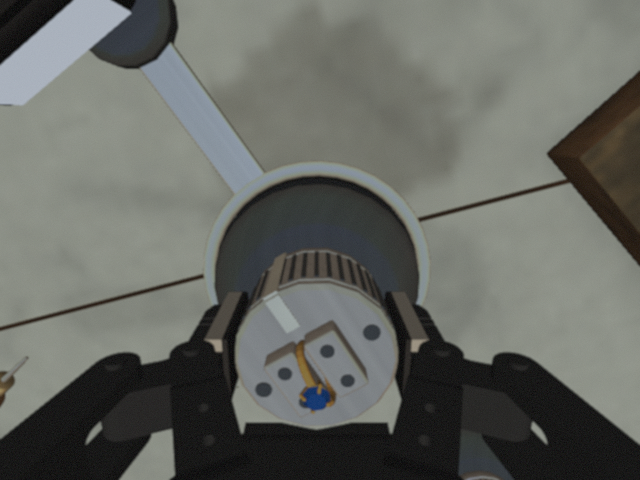

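Run:
```python
from h import *
P=robot.camera_params('wrist')
im=cv2.imread('pics/w4.png');cv2.imwrite('pics/w4c.png',cv2.resize(im[240:420,220:420],None,fx=4,fy=4,interpolation=2))
cv2.imwrite('pics/w4d.png',cv2.resize(im[0:200,100:300],None,fx=3,fy=3,interpolation=2))
```

```text
(no output)
```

View pics/w4c.png

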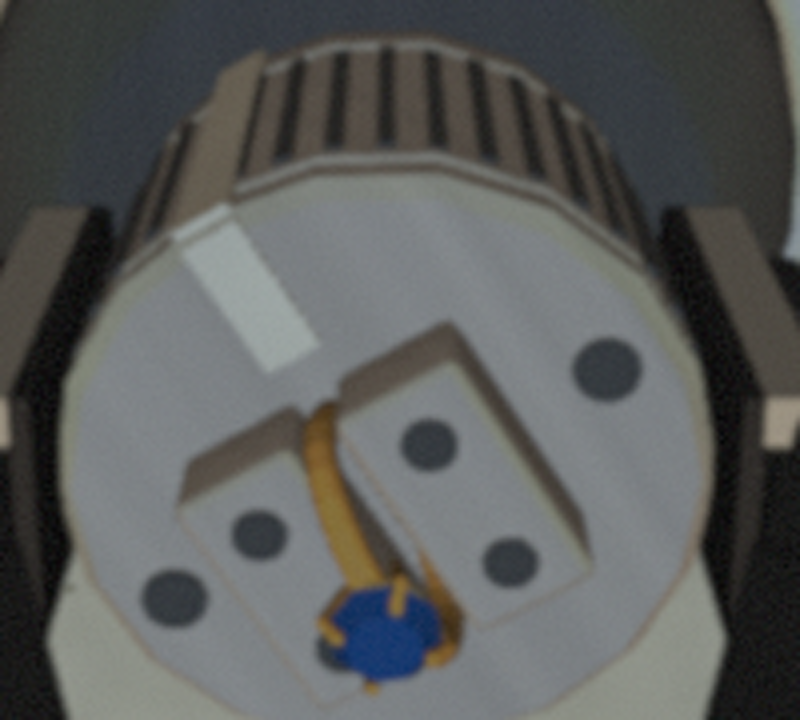

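View pics/w4d.png

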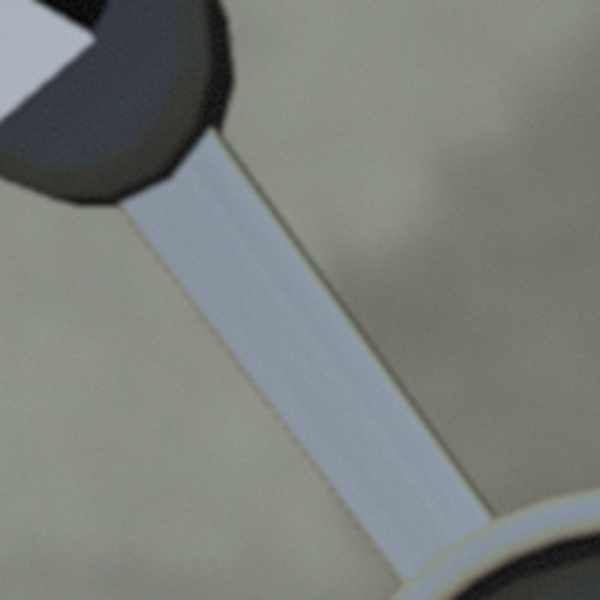

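View pics/top1c.png

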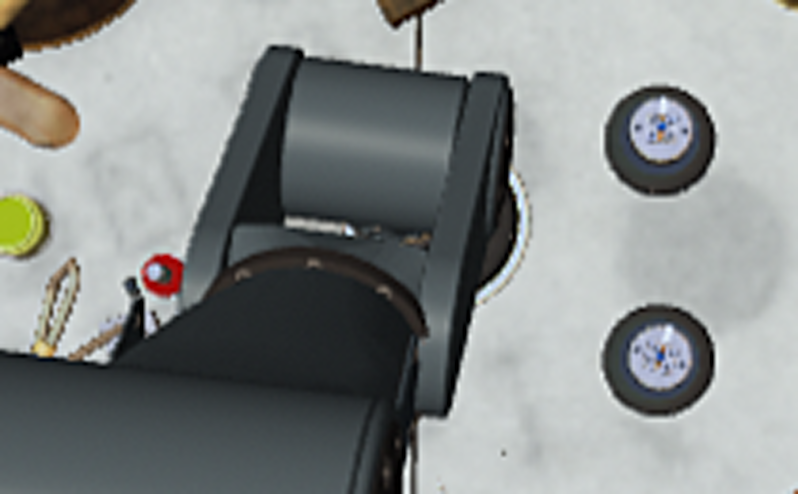

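Run:
```python
from h import *
P=robot.camera_params('wrist')
f=lambda x,y:(220+x/4,240+y/4); g=lambda x,y:(100+x/3,y/3)
def ang(a,b,z): d=onz(P,b,z)-onz(P,a,z); return np.arctan2(d[1],d[0])
print('line',ang(f(272,372),f(175,237),.078),ang(f(318,343),f(228,205),.078),ang(f(295,358),f(202,222),.078))
print('jaw',ang(f(590,565),f(450,325),.086))
for z in (0.,.004): print('arm',ang(g(400,582),g(120,203),z),ang(g(490,515),g(212,128),z))
w=onz(P,f(202,222),.078);s=onz(P,f(385,630),.097);print(s,w,np.arctan2(*(w-s)[[1,0]]),np.linalg.norm((w-s)[:2]))
```

```text
line 1.8558332436514313 1.8209269526785603 1.8375748491775952
jaw 1.7935379387810428
arm 1.8931305151522757 1.9021036018498747
arm 1.8931305151522757 1.9021036018498758
[0.5653322  0.04457082 0.097     ] [0.55757895 0.06917126 0.078     ] 1.8761092310777026 0.02579330675548911
```

play_rows(
  rows=[
    {"dx":0.001,"dy":0,"dz":0,"twist":-0.04,"grip":0.045},
    {"dx":0.002,"dy":0,"dz":0,"twist":-0.04,"grip":0.045},
    {"dx":0.002,"dy":0,"dz":0,"twist":-0.04,"grip":0.045},
  ],
)

```text
clock: 9.6
eef_pos: [0.5655, 0.0458, 0.045]
tool_rot: [-3.139, -0.001, 1.344]
ft_force: [1.3, 6.4, -0.4]
opening: 0.053
```

play_rows(
  rows=[
    {"dx":0,"dy":0,"dz":0,"twist":0,"grip":0.085},
    {"dx":0,"dy":0,"dz":0,"twist":0,"grip":0.085},
    {"dx":0,"dy":0,"dz":0,"twist":0,"grip":0.085},
    {"dx":0,"dy":0,"dz":0,"twist":0,"grip":0.085},
  ],
)

```text
clock: 10.0
eef_pos: [0.5665, 0.044, 0.0454]
tool_rot: [-3.141, 0.0, 1.344]
ft_force: [0.2, 0.4, -0.5]
opening: 0.0851
```

play_rows(
  rows=[
    {"dx":0,"dy":0,"dz":-0.03,"twist":0,"grip":0.085},
    {"dx":0,"dy":0,"dz":-0.06,"twist":0,"grip":0.085},
    {"dx":0,"dy":0,"dz":-0.1,"twist":0,"grip":0.085},
    {"dx":0,"dy":0,"dz":-0.15,"twist":0,"grip":0.085},
    {"dx":0,"dy":0,"dz":-0.18,"twist":0,"grip":0.085},
  ],
)

```text
clock: 10.5
eef_pos: [0.5677, 0.0441, 0.229]
tool_rot: [3.137, -0.0, 1.344]
ft_force: [0.5, -0.4, -0.9]
opening: 0.0853
```

Run:
```python
from h import *
s=robot.get_state();P=robot.camera_params('wrist');im=robot.camera('wrist');cv2.imwrite('pics/w5.png',im[:,:,::-1])
import json;json.dump({k:np.asarray(v).tolist() for k,v in P.items()},open('pics/w5.json','w'))
print(s['eef_pos'],s['tool_rot'],proj(P,(.565,.0435,.097)))
```

```text
[0.56773353 0.04405982 0.22900374] [ 3.13687411e+00 -2.06319849e-04  1.34358338e+00] [311.61885477 224.24862465]
```

View pics/w5.png

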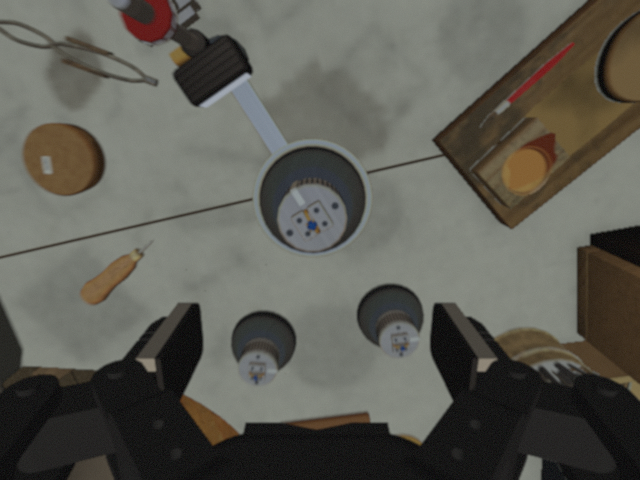

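Run:
```python
import cv2
im=cv2.imread('pics/w5.png');cv2.imwrite('pics/w5c.png',cv2.resize(im[50:260,160:380],None,fx=3.6,fy=2.8 and 3.6,interpolation=2)[:756])
cv2.imwrite('pics/w5d.png',cv2.resize(im[170:260,265:365],None,fx=6,fy=6,interpolation=2))
cv2.imwrite('pics/w5e.png',cv2.resize(im[0:160,100:300],None,fx=4,fy=3.7 and 4,interpolation=2)[:600])
```

```text
(no output)
```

View pics/w5d.png

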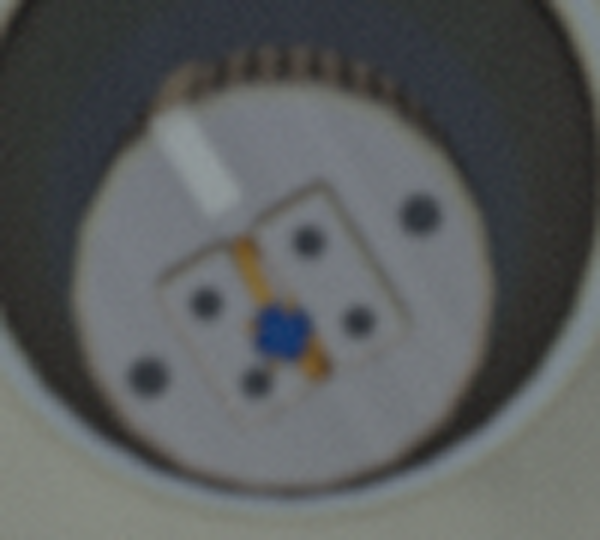

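View pics/w5e.png

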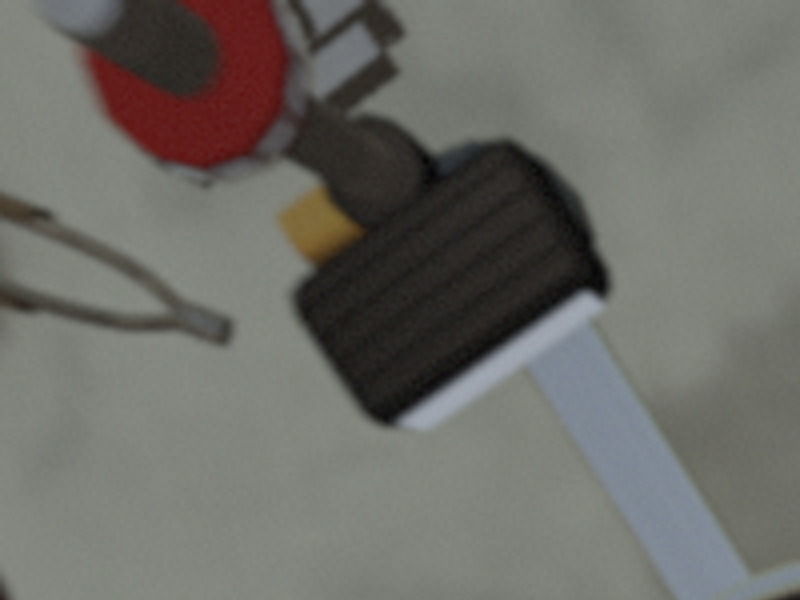

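Run:
```python
from h import *
import json
P={k:np.array(v) for k,v in json.load(open('pics/w5.json')).items()}
d=lambda x,y:(265+x/6,170+y/6); e=lambda x,y:(100+x/4,y/4)
def ang(a,b,z,z2=None): v=onz(P,b,z if z2 is None else z2)-onz(P,a,z); return np.arctan2(v[1],v[0])
print('line',ang(d(224,205),d(168,118),.078))
print('holes perp',ang(d(421,215),d(148,377),.078)-np.pi/2)
c=onz(P,d(284.5,296),.078);s=onz(P,d(284,331),.097);print('axis',c,s)
w=onz(P,d(168,118),.078);print('axis->line',np.arctan2(*(w-c)[[1,0]]),np.linalg.norm(w-c))
print('arm',ang(e(680,600),e(530,370),0),ang(e(748,572),e(600,330),0))
print('lampfaces',ang(e(395,420),e(580,290),.106),ang(e(300,290),e(500,145),.106))
m=onz(P,((np.array(e(395,420))+e(580,290))/2),.106);print('axis->win',np.arctan2(*(m-c)[[1,0]]),np.linalg.norm(m-c))
p=onz(P,e(85,8),.195);print('post',p,np.arctan2(*(p-c)[[1,0]]),np.linalg.norm((p-c)[:2]))
p=onz(P,e(190,75),.165);print('collar',p,np.arctan2(*(p-c)[[1,0]]),np.linalg.norm((p-c)[:2]))
T=robot.camera_params('top')
g=(.5180,-.2294);ctrl((*g,.23),-.086)
```

```text
line 1.898639808482917
holes perp -4.392778848273645
axis [0.5652363  0.04224745 0.078     ] [0.56534724 0.04271059 0.097     ]
axis->line 1.9063332485527607 0.027365572996515153
arm 1.9062159944850727 1.8877092348228526
lampfaces 0.3357165535888969 0.3349309033431175
axis->win 1.8954941251003463 0.11251494379185949
post [0.5187276  0.17525053 0.195     ] 1.9071872608803189 0.1409002466939503
collar [0.51720555 0.17620655 0.165     ] 1.9150657335607792 0.1423094985445569
d tool [-0.2781  0.0105  0.0032] twist 1.4299 | eef [0.5703 0.0439 0.2333] [ 3.129e+00 -1.000e-03  1.344e+00] t 10.55 q [-0.12  0.45  1.58 -0.    1.1   0.11]
```

Measured from this view, the white line is at 1.90 rad and the lamp at about 1.90 rad, so they are aligned. Next I take another oblique view to get the collar height.

play_rows(
  rows=[
    {"dx":0.006,"dy":-0.04,"dz":-0.03,"twist":0,"grip":0.085},
    {"dx":0.012,"dy":-0.08,"dz":-0.03,"twist":0,"grip":0.085},
    {"dx":0.017,"dy":-0.12,"dz":-0.03,"twist":0,"grip":0.085},
    {"dx":0.017,"dy":-0.148,"dz":-0.03,"twist":0,"grip":0.085},
    {"dx":0.017,"dy":-0.148,"dz":-0.03,"twist":0,"grip":0.085},
  ],
)

```text
clock: 11.05
eef_pos: [0.421, 0.0952, 0.2548]
tool_rot: [-3.137, 0.001, 1.345]
ft_force: [-1.1, -1.0, -0.3]
opening: 0.0852
```

Run:
```python
from h import *
s=robot.get_state();P=robot.camera_params('wrist');im=robot.camera('wrist');cv2.imwrite('pics/w6.png',im[:,:,::-1])
import json;json.dump({k:np.asarray(v).tolist() for k,v in P.items()},open('pics/w6.json','w'))
print(s['eef_pos'],s['tool_rot'],P['origin'])
for z in (.195,.164,.0): print(proj(P,(.5187,.1757,z)))
```

```text
[0.42102861 0.09522    0.25483054] [-3.13654235e+00  1.01922452e-03  1.34529132e+00] [0.43780778 0.16581829 0.39687511]
[479.84460831  56.58636608]
[457.43702052  65.05977725]
[398.44086842  87.3691244 ]
```

View pics/w6.png

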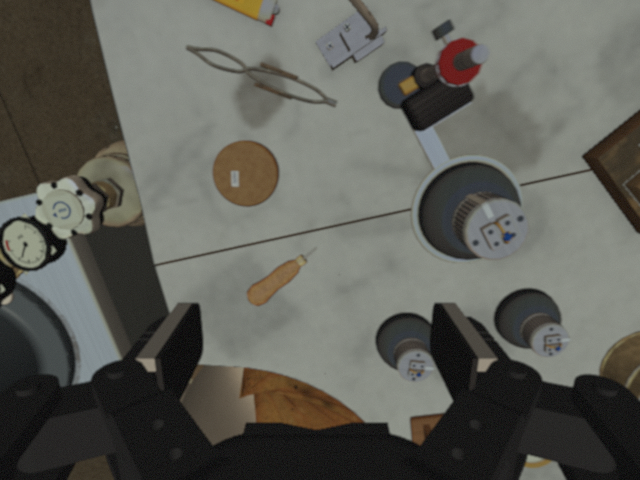

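Run:
```python
import cv2
im=cv2.imread('pics/w6.png');cv2.imwrite('pics/w6c.png',cv2.resize(im[20:120,370:500],None,fx=6,fy=6,interpolation=2))
im=cv2.imread('pics/scene0.png');cv2.imwrite('pics/s0p.png',cv2.resize(im[165:245,215:295],None,fx=7.4,fy=7.4,interpolation=2))
im=cv2.imread('pics/w5.png');cv2.imwrite('pics/w5p.png',cv2.resize(im[0:60,100:190],None,fx=8,fy=8,interpolation=2))
```

```text
(no output)
```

View pics/w6c.png

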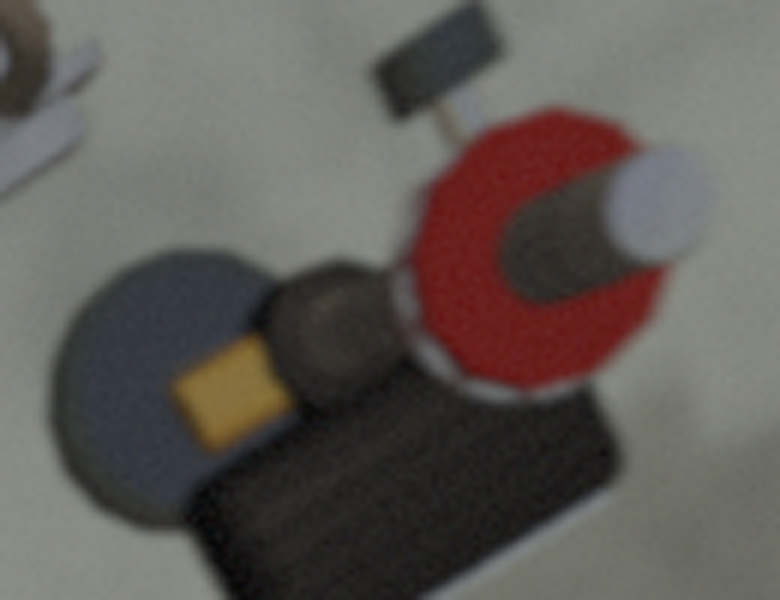

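View pics/s0p.png

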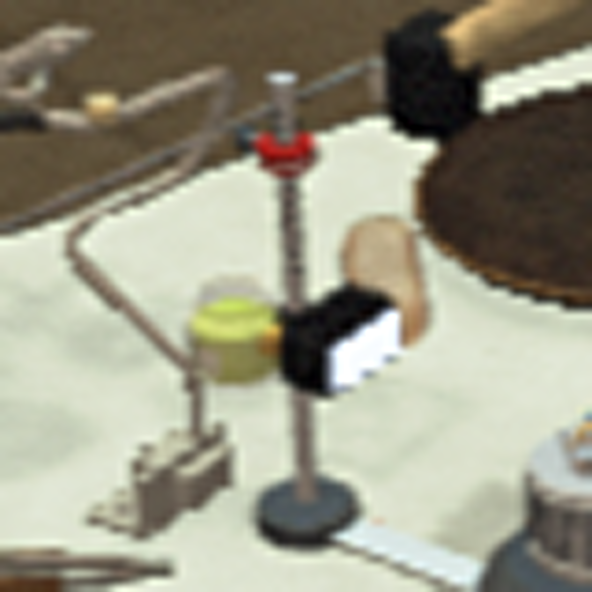

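View pics/w5p.png

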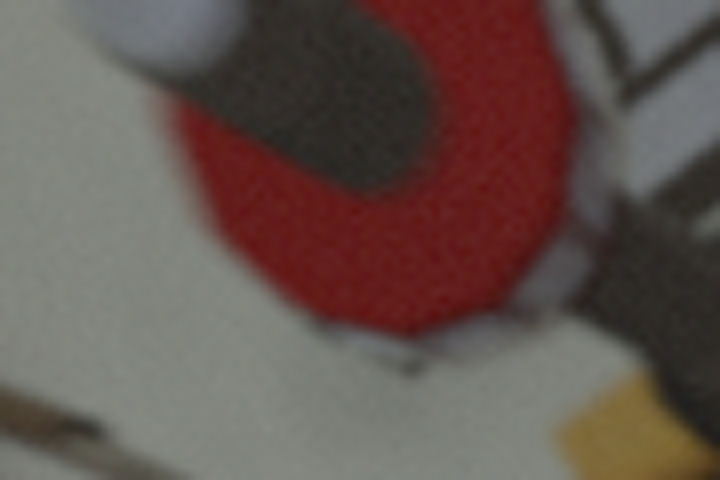

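Run:
```python
from h import *
import json
from scipy.optimize import least_squares
L=lambda n:{k:np.array(v) for k,v in json.load(open(f'pics/{n}.json')).items()}
P6,P5=L('w6'),L('w5');S=robot.camera_params('scene');T=robot.camera_params('top')
def est(P,top,col,h=4.5e-3,ztop=.195):
    b=onz(P,top,ztop)
    zs=np.linspace(.14,.19,501);e=[np.linalg.norm(proj(P,(b[0],b[1],z))-col) for z in zs];i=int(np.argmin(e));return b,zs[i]-h,e[i]
print('w6',est(P6,(479.7,53.8),(460,61.3)))
print('w5',est(P5,(119.7,-.6),(146.5,15.6)))
s=lambda x,y:(215+x/7.4,165+y/7.4)
print('scene',est(S,s(282,77),s(287,153),0))
b=tri([(P6,(460,61.3)),(P5,(146.5,15.6))]);print('tri top face',b)
print('tri posttop',tri([(P6,(479.7,53.8)),(P5,(119.7,-.6))]))
print('stone tri 5/6',tri([(P6,(370+0,0))]*1) if 0 else '')
# scene: base
print(proj(S,(.519,.1755,.195)),s(282,77),proj(S,(.519,.1755,.0)),s(307,497))
for z in (.155,.16,.165,.17): print(z,proj(S,(.519,.1755,z)),s(287,153))
```

```text
w6 (array([0.51876208, 0.1769246 , 0.195     ]), np.float64(0.1639), np.float64(0.27615372136955335))
w5 (array([0.51846287, 0.17624932, 0.195     ]), np.float64(0.1646), np.float64(0.20309441456788532))
scene (array([0.52032211, 0.17711958, 0.195     ]), np.float64(0.16340000000000002), np.float64(0.055996417774163865))
tri top face [0.51849426 0.17674791 0.16871939]
tri posttop [0.51858496 0.17658579 0.19505607]
stone tri 5/6 
[253.01044715 175.74264797] (253.1081081081081, 175.40540540540542) [256.66758434 236.2156082 ] (256.48648648648646, 232.16216216216216)
0.155 [253.79596526 188.7316617 ] (253.78378378378378, 185.67567567567568)
0.16 [253.69882145 187.12533057] (253.78378378378378, 185.67567567567568)
0.165 [253.60138154 185.51410302] (253.78378378378378, 185.67567567567568)
0.17 [253.50364415 183.89795666] (253.78378378378378, 185.67567567567568)
```

play_rows(
  rows=[
    {"dx":-0.04,"dy":0.019,"dz":0,"twist":0.14,"grip":0.085},
    {"dx":-0.08,"dy":0.038,"dz":0,"twist":0.28,"grip":0.085},
    {"dx":-0.12,"dy":0.057,"dz":0,"twist":0.42,"grip":0.085},
    {"dx":-0.16,"dy":0.076,"dz":0,"twist":0.56,"grip":0.085},
    {"dx":-0.2,"dy":0.095,"dz":0,"twist":0.7,"grip":0.085},
  ],
)

```text
clock: 11.6
eef_pos: [0.4753, -0.125, 0.2553]
tool_rot: [3.14, -0.001, 0.637]
ft_force: [0.6, 0.2, 0.2]
opening: 0.085
```

Run:
```python
from h import *
ctrl((.49,-.225,.25),-.086)
```

```text
d tool [-0.0476  0.0891  0.0055] twist 0.7231 | eef [ 0.4753 -0.125   0.2553] [ 3.14e+00 -1.00e-03  6.37e-01] t 11.6 q [-0.49  0.32  1.73 -0.    1.09  0.45]
```

play_rows(
  rows=[
    {"dx":-0.015,"dy":0.03,"dz":0,"twist":0.14,"grip":0.085},
    {"dx":-0.03,"dy":0.06,"dz":0,"twist":0.28,"grip":0.085},
    {"dx":-0.048,"dy":0.089,"dz":0,"twist":0.42,"grip":0.085},
    {"dx":-0.048,"dy":0.089,"dz":0,"twist":0.56,"grip":0.085},
    {"dx":-0.048,"dy":0.089,"dz":0,"twist":0.7,"grip":0.085},
  ],
)

```text
clock: 12.1
eef_pos: [0.4898, -0.2249, 0.2548]
tool_rot: [3.141, -0.001, -0.065]
ft_force: [-0.1, 0.0, 0.4]
opening: 0.085
```

play_rows(
  rows=[
    {"dx":0,"dy":0,"dz":0,"twist":0.02,"grip":0.085},
    {"dx":0,"dy":0,"dz":0,"twist":0.02,"grip":0.085},
  ],
)

```text
clock: 12.3
eef_pos: [0.4893, -0.2227, 0.2551]
tool_rot: [3.141, -0.0, -0.074]
ft_force: [0.0, -0.3, 1.1]
opening: 0.0851
```

Run:
```python
from h import *
s=robot.get_state();P=robot.camera_params('wrist');im=robot.camera('wrist');cv2.imwrite('pics/w7.png',im[:,:,::-1])
import json;json.dump({k:np.asarray(v).tolist() for k,v in P.items()},open('pics/w7.json','w'))
print(s['eef_pos'],s['tool_rot'],P['origin'])
for t in ['lens_grip','lens_centre','lens_rest']:
    print(t,[(np.round(d['point']).tolist(),round(d['score'],2)) for d in robot.recognise('wrist',t)])
```

```text
[ 0.48928497 -0.22272814  0.25507599] [ 3.14125031e+00 -3.17511046e-04 -7.44670838e-02] [ 0.56212631 -0.22912103  0.39722302]
lens_grip [([317.0, 87.0], 0.69)]
lens_centre [([319.0, 92.0], 0.93)]
lens_rest [([310.0, 163.0], 0.79)]
```

View pics/w7.png

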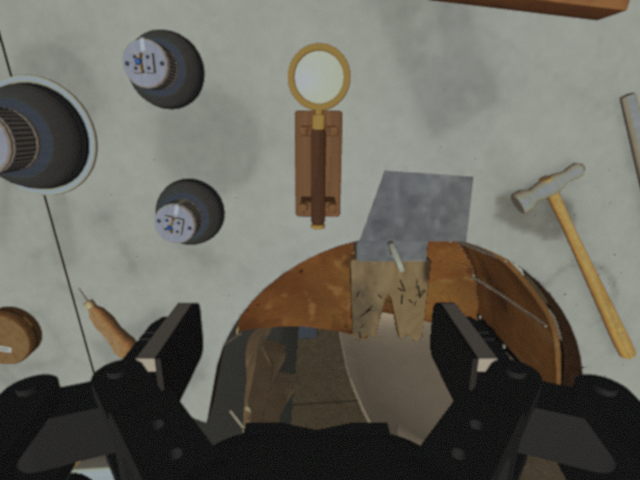

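Run:
```python
from h import *
import json
im=cv2.imread('pics/w7.png');cv2.imwrite('pics/w7c.png',cv2.resize(im[35:240,270:370],None,fx=2.9*1,fy=2.9,interpolation=2))
P={k:np.array(v) for k,v in json.load(open('pics/w7.json')).items()}
c=onz(P,(319.5,77),.045);r=onz(P,(318,228.5),.045);n=onz(P,(319,122),.045)
d=(c-r)[:2];print(c,r,n,np.linalg.norm(d),np.arctan2(d[1],d[0]))
u=d/np.linalg.norm(d);g=c[:2]-.076*u;print('grip',g)
ctrl((*g,.12),np.arctan2(d[1],d[0]))
```

```text
[ 0.59524558 -0.23438138  0.045     ] [ 0.46384471 -0.22343824  0.045     ] [ 0.55914868 -0.23132795  0.045     ] 0.13185576194987003 -0.08308885084716276
grip [ 0.51950777 -0.22807389]
d tool [0.0309 0.0039 0.1353] twist 0.0084 | eef [ 0.489  -0.2218  0.2553] [ 3.141 -0.    -0.075] t 12.5 q [-0.63  0.38  1.63 -0.    1.14  1.01]
```

View pics/w7c.png

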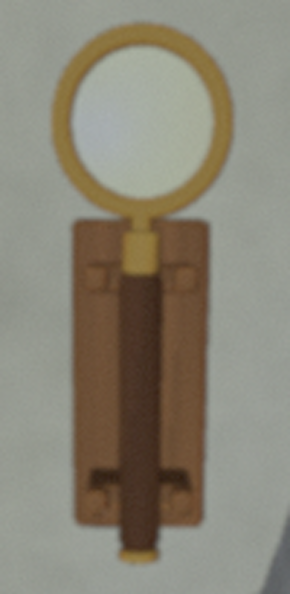

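play_rows(
  rows=[
    {"dx":0.015,"dy":0.002,"dz":0.04,"twist":0.008,"grip":0.05},
    {"dx":0.031,"dy":0.004,"dz":0.08,"twist":0.008,"grip":0.05},
    {"dx":0.031,"dy":0.004,"dz":0.12,"twist":0.008,"grip":0.05},
    {"dx":0.031,"dy":0.004,"dz":0.16,"twist":0.008,"grip":0.05},
    {"dx":0.031,"dy":0.004,"dz":0.18,"twist":0.008,"grip":0.05},
  ],
)

```text
clock: 13.0
eef_pos: [0.518, -0.2269, 0.0721]
tool_rot: [-3.139, 0.004, -0.083]
ft_force: [0.6, 0.0, -0.4]
opening: 0.0502
```

Run:
```python
from h import *
s=robot.get_state();P=robot.camera_params('wrist');im=robot.camera('wrist');cv2.imwrite('pics/w8.png',im[:,:,::-1])
import json;json.dump({k:np.asarray(v).tolist() for k,v in P.items()},open('pics/w8.json','w'))
print(s['eef_pos'],s['tool_rot'],s['opening'])
```

```text
[ 0.51795284 -0.22689202  0.07209783] [-3.13913401  0.00435934 -0.08262215] 0.05020433535513187
```

View pics/w8.png

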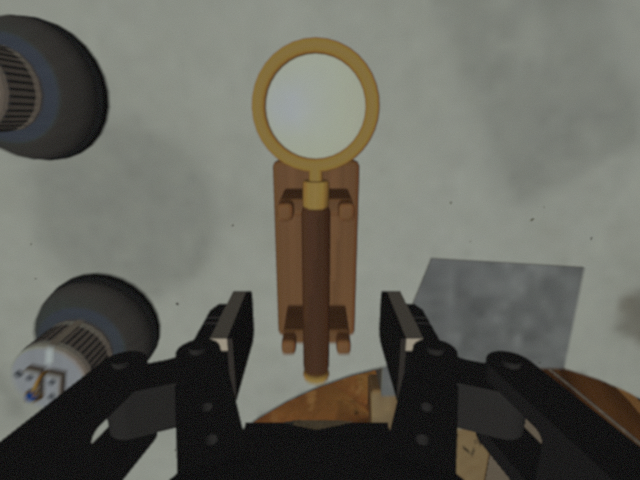

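Run:
```python
from h import *
import json
P={k:np.array(v) for k,v in json.load(open('pics/w8.json')).items()}
c=onz(P,(316,104.5),.045);r=onz(P,(316,380),.045);w0=onz(P,(316,208),.0505);w1=onz(P,(316,375),.0505);print(c,r,np.linalg.norm(c-r),w0,w1,(w0+w1)/2)
f=onz(P,(316,203),.05);b=onz(P,(316,345),.05);print('cheeks',f,b)
ctrl((c[0]-.076,c[1]+.076*.083,.026),-.083)
```

```text
[ 0.59617104 -0.23418974  0.045     ] [ 0.46371606 -0.22313957  0.045     ] 0.13291511671490389 [ 0.55418958 -0.23070567  0.0505    ] [ 0.47074882 -0.22374455  0.0505    ] [ 0.5124692  -0.22722511  0.0505    ]
cheeks [ 0.55625418 -0.23087625  0.05      ] [ 0.48716909 -0.22511277  0.05      ]
d tool [0.0038 0.0015 0.0441] twist 0.0001 | eef [ 0.5169 -0.2263  0.0702] [-3.137  0.008 -0.083] t 13.05 q [-0.61  0.68  1.71 -0.    0.76  1.04]
```

play_rows(
  rows=[
    {"dx":0.002,"dy":0.001,"dz":0.02,"twist":0,"grip":0.05},
    {"dx":0.002,"dy":0.001,"dz":0.038,"twist":0,"grip":0.05},
    {"dx":0.002,"dy":0.001,"dz":0.046,"twist":0,"grip":0.05},
    {"dx":0.002,"dy":0.001,"dz":0.046,"twist":0,"grip":0.05},
  ],
)

```text
clock: 13.45
eef_pos: [0.5211, -0.2291, 0.029]
tool_rot: [-3.141, 0.001, -0.084]
ft_force: [-0.5, 0.8, 0.2]
opening: 0.0497
```

play_rows(
  rows=[
    {"dx":0,"dy":0,"dz":0.003,"twist":0,"grip":0.05},
    {"dx":0,"dy":0,"dz":0.003,"twist":0,"grip":0.03},
    {"dx":0,"dy":0,"dz":0.003,"twist":0,"grip":0.005},
    {"dx":0,"dy":0,"dz":0.003,"twist":0,"grip":0.005},
    {"dx":0,"dy":0,"dz":0.003,"twist":0,"grip":0.005},
  ],
  squeeze=40,
)

```text
clock: 13.95
eef_pos: [0.5217, -0.2296, 0.0271]
tool_rot: [3.141, -0.001, -0.084]
ft_force: [-0.5, 0.4, 5.0]
opening: 0.0123
```

play_rows(
  rows=[
    {"dx":0,"dy":0,"dz":0,"twist":0,"grip":0.005},
    {"dx":0,"dy":0,"dz":0,"twist":0,"grip":0.005},
    {"dx":0,"dy":0,"dz":0,"twist":0,"grip":0.005},
  ],
)

```text
clock: 14.25
eef_pos: [0.5217, -0.2296, 0.0271]
tool_rot: [3.141, -0.001, -0.084]
ft_force: [-0.0, 0.7, 5.1]
opening: 0.0126
```

play_rows(
  rows=[
    {"dx":0,"dy":0,"dz":-0.01,"twist":0,"grip":0.005},
    {"dx":0,"dy":0,"dz":-0.025,"twist":0,"grip":0.005},
    {"dx":0,"dy":0,"dz":-0.045,"twist":0,"grip":0.005},
    {"dx":0,"dy":0,"dz":-0.07,"twist":0,"grip":0.005},
    {"dx":0,"dy":0,"dz":-0.1,"twist":0,"grip":0.005},
  ],
)

```text
clock: 14.75
eef_pos: [0.5204, -0.2289, 0.1266]
tool_rot: [-3.14, 0.002, -0.084]
ft_force: [0.2, -0.1, 0.1]
opening: 0.0121
```

play_rows(
  rows=[
    {"dx":0,"dy":0,"dz":-0.03,"twist":0,"grip":0.005},
    {"dx":0,"dy":0,"dz":-0.06,"twist":0,"grip":0.005},
    {"dx":0,"dy":0,"dz":-0.08,"twist":0,"grip":0.005},
    {"dx":0,"dy":0,"dz":-0.08,"twist":0,"grip":0.005},
  ],
)

```text
clock: 15.15
eef_pos: [0.5228, -0.2305, 0.2096]
tool_rot: [3.138, -0.006, -0.084]
ft_force: [-0.3, -0.8, -1.2]
opening: 0.0121
```

Run:
```python
from h import *
s=robot.get_state();P=robot.camera_params('wrist');im=robot.camera('wrist');cv2.imwrite('pics/w9.png',im[:,:,::-1])
print(s['eef_pos'],s['tool_rot'],s['opening'],s['moment'])
Rt=R(s['tool_rot']); c=s['eef_pos']+Rt@[.076,0,-.018];print('expected lens',c,proj(P,c))
ctrl((.565-.076*np.cos(.35),.0425-.076*np.sin(.35),.2),.35)
```

```text
[ 0.5228479  -0.23045558  0.20962572] [ 3.13795014 -0.00605655 -0.08406934] 0.012090511717464112 [-0.0388397   0.01743788 -0.00374388]
expected lens [ 0.59847497 -0.23676272  0.22808556] [313.00126924 108.70839152]
d tool [-0.0488 -0.2429  0.0071] twist -0.4341 | eef [ 0.5218 -0.2297  0.2076] [ 3.14e+00 -3.00e-03 -8.40e-02] t 15.2 q [-0.61  0.48  1.6  -0.    1.06  1.04]
```

View pics/w9.png

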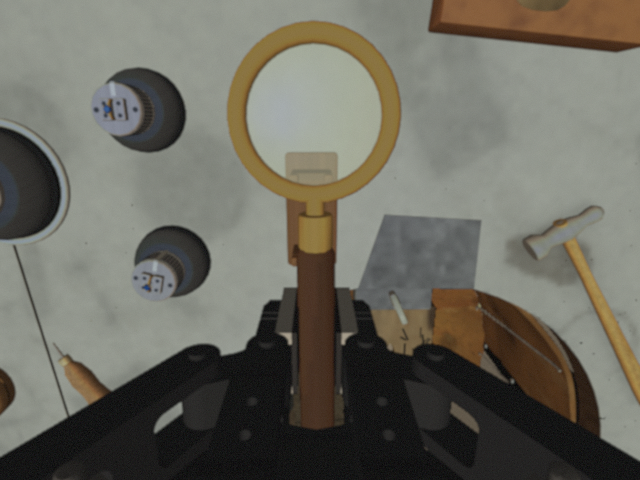

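play_rows(
  rows=[
    {"dx":-0.005,"dy":-0.025,"dz":0,"twist":-0.06,"grip":0.005},
    {"dx":-0.012,"dy":-0.06,"dz":0,"twist":-0.12,"grip":0.005},
    {"dx":-0.02,"dy":-0.1,"dz":0,"twist":-0.18,"grip":0.005},
    {"dx":-0.028,"dy":-0.14,"dz":0,"twist":-0.24,"grip":0.005},
    {"dx":-0.036,"dy":-0.175,"dz":0,"twist":-0.3,"grip":0.005},
  ],
)

```text
clock: 15.7
eef_pos: [0.4982, -0.0499, 0.2045]
tool_rot: [-3.139, 0.004, 0.218]
ft_force: [-0.3, -0.1, -1.0]
opening: 0.0124
```

Run:
```python
from h import *
ctrl((.565-.0755*np.cos(.35),.0425-.0755*np.sin(.35),.2),.35)
```

```text
d tool [ 0.0103 -0.0658  0.0046] twist -0.1319 | eef [ 0.4982 -0.0499  0.2045] [-3.139  0.004  0.218] t 15.7 q [-0.32  0.4   1.77  0.    0.98  1.03]
```

play_rows(
  rows=[
    {"dx":0.004,"dy":-0.025,"dz":0,"twist":-0.05,"grip":0.005},
    {"dx":0.008,"dy":-0.05,"dz":0,"twist":-0.1,"grip":0.005},
    {"dx":0.01,"dy":-0.066,"dz":0,"twist":-0.132,"grip":0.005},
    {"dx":0.01,"dy":-0.066,"dz":0,"twist":-0.132,"grip":0.005},
    {"dx":0.01,"dy":-0.066,"dz":0,"twist":-0.132,"grip":0.005},
  ],
)

```text
clock: 16.2
eef_pos: [0.4951, 0.0146, 0.2052]
tool_rot: [-3.141, 0.002, 0.348]
ft_force: [-0.3, 0.5, -0.6]
opening: 0.012
```

```bash
cat >> h.py <<'E'
def look(n):
    import json
    s=robot.get_state();P=robot.camera_params('wrist');im=robot.camera('wrist');cv2.imwrite(f'pics/{n}.png',im[:,:,::-1])
    json.dump({k:np.asarray(v).tolist() for k,v in P.items()},open(f'pics/{n}.json','w'))
    print(s['clock'],s['eef_pos'],s['tool_rot'],s['joint_vel'].round(3));return s,P
E
python3 - <<'E'
from h import *
s,P=look('w10')
Rt=R(s['tool_rot']); c=s['eef_pos']+Rt@[.0755,0,-.018];print('expected lens',c,proj(P,c),'stone',proj(P,(.565,.0425,.097)),'collar',proj(P,(.5187,.1765,.164)))
E
```

```text
16.2 [0.49507867 0.01458772 0.20520543] [-3.14087964e+00  2.19876797e-03  3.48085906e-01] [-0.024 -0.003 -0.013  0.001  0.    -0.001]
expected lens [0.56609215 0.04034208 0.22303938] [313.46272848 109.15125056] stone [311.03176821 113.92769593] collar [ -9.15390491 107.59821513]
```

View pics/w10.png

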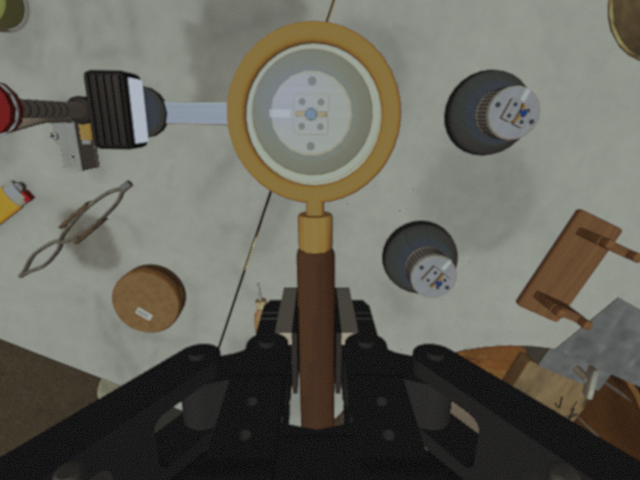

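```bash
cat > fit.py <<'E'
from h import *
import json,sys
from scipy.optimize import least_squares
def fit(n,show=True):
    P={k:np.array(v) for k,v in json.load(open(f'pics/{n}.json')).items()}
    im=cv2.imread(f'pics/{n}.png');hsv=cv2.cvtColor(im,cv2.COLOR_BGR2HSV)
    m=cv2.inRange(hsv,(12,90,60),(30,255,255));m[215:]=0;m[:,:215]=0;m[:,415:]=0
    k,l,st,_=cv2.connectedComponentsWithStats(m);i=1+np.argmax(st[1:,4]);m=np.uint8(l==i)*255
    cs,_=cv2.findContours(m,cv2.RETR_CCOMP,cv2.CHAIN_APPROX_NONE)
    o=max(cs,key=cv2.contourArea)[:,0,:].astype(float)
    # drop neck
    c0=o[:,:].mean(0);keep=~((abs(o[:,0]-316)<35)&(o[:,1]>170));o=o[keep]
    e=cv2.fitEllipse(o.astype(np.float32));return P,o,e
if __name__=='__main__':
    n=sys.argv[1];P,o,e=fit(n);print('ellipse',e)
    C0=onz(P,e[0],float(sys.argv[2]))
    t=np.linspace(0,2*np.pi,181)
    def model(C,tx,ty,r=.0265):
        A=Ro.from_rotvec([tx,ty,0]).as_matrix()
        X=np.array([C+A@[r*np.cos(a),r*np.sin(a),h] for h in(-.003,.003) for a in t])
        c=(P['camera_matrix']@(R(P['attitude']).T@(X-P['origin']).T));uv=(c[:2]/c[2]).T.astype(np.float32)
        return cv2.convexHull(uv)
    def res(p):
        hull=model(p[:3],p[3],p[4]);return [cv2.pointPolygonTest(hull,(float(a),float(b)),True) for a,b in o[::3]]
    s=least_squares(res,[*C0,0,0],diff_step=1e-3,x_scale=[.01,.01,.01,.02,.02],loss='soft_l1')
    s3=least_squares(lambda p:res([*p,0,0]),C0,diff_step=1e-3,loss='soft_l1')
    print('free tilt',s.x.round(4),s.cost,'level',s3.x.round(4),s3.cost)
E
python3 fit.py w10 .223; python3 fit.py w9 .226
```

```text
ellipse ((313.46337890625, 111.42494201660156), (172.17953491210938, 180.75074768066406), 179.0034637451172)
free tilt [ 5.639e-01  3.960e-02  2.182e-01 -1.000e-02  1.000e-04] 6.8583159803155205 level [0.5639 0.0396 0.2182] 6.889857815176179Traceback (most recent call last):
  File "fit.py", line 15, in <module>
    n=sys.argv[1];P,o,e=fit(n);print('ellipse',e)
                        ~~~^^^
  File "fit.py", line 5, in fit
    P={k:np.array(v) for k,v in json.load(open(f'pics/{n}.json')).items()}
                                          ~~~~^^^^^^^^^^^^^^^^^^
FileNotFoundError: [Errno 2] No such file or directory: 'pics/w9.json'
```

play_rows(
  rows=[
    {"dx":0.001,"dy":-0.002,"dz":0.015,"twist":0,"grip":0.005},
    {"dx":0.001,"dy":-0.0025,"dz":0.03,"twist":0,"grip":0.005},
    {"dx":0.001,"dy":-0.0025,"dz":0.045,"twist":0,"grip":0.005},
    {"dx":0.001,"dy":-0.0025,"dz":0.055,"twist":0,"grip":0.005},
    {"dx":0.001,"dy":-0.0025,"dz":0.055,"twist":0,"grip":0.005},
  ],
)

```text
clock: 16.75
eef_pos: [0.495, 0.0166, 0.1499]
tool_rot: [-3.14, 0.003, 0.346]
ft_force: [-0.6, -0.2, -1.4]
opening: 0.0117
```

play_rows(
  rows=[
    {"dx":0,"dy":0,"dz":0,"twist":0,"grip":0.005},
    {"dx":0,"dy":0,"dz":0,"twist":0,"grip":0.005},
    {"dx":0,"dy":0,"dz":0,"twist":0,"grip":0.005},
  ],
)

```text
clock: 17.05
eef_pos: [0.4964, 0.0172, 0.152]
tool_rot: [3.141, -0.001, 0.348]
ft_force: [-0.2, 0.3, -0.8]
opening: 0.0122
```

```bash
python3 - <<'E'
from h import *
s,P=look('w11')
Rt=R(s['tool_rot']); c=s['eef_pos']+Rt@[.0755,0,-.018];print('expected lens',c,proj(P,c),'stone',proj(P,(.565,.0425,.097)))
im=robot.camera('scene');cv2.imwrite('pics/s1.png',im[:,:,::-1])
cv2.imwrite('pics/s1c.png',cv2.resize(im[160:290,220:350,::-1],None,fx=4.6,fy=4.6,interpolation=2))
im=robot.camera('top');cv2.imwrite('pics/t2.png',im[:,:,::-1])
cv2.imwrite('pics/t2c.png',cv2.resize(im[170:300,150:320,::-1],None,fx=4.6,fy=4.6,interpolation=2))
print(robot.get_state()['eef_pos'])
E
python3 fit.py w11 .164
```

```text
17.05 [0.49638852 0.01715018 0.15198071] [ 3.14075388e+00 -1.32318672e-03  3.47708299e-01] [ 0.005  0.001  0.005  0.    -0.001 -0.   ]
expected lens [0.5673427  0.04288242 0.17008058] [313.47071095 109.14125861] stone [313.43835989 117.9158653 ]
[0.49612566 0.01733762 0.15177635]
ellipse ((313.48895263671875, 111.4598388671875), (172.1190948486328, 180.7808380126953), 178.86273193359375)
free tilt [ 0.5652  0.0421  0.1653 -0.     -0.0078] 8.537824501617717 level [0.5652 0.0421 0.1653] 8.544701819186553
```

View pics/w11.png

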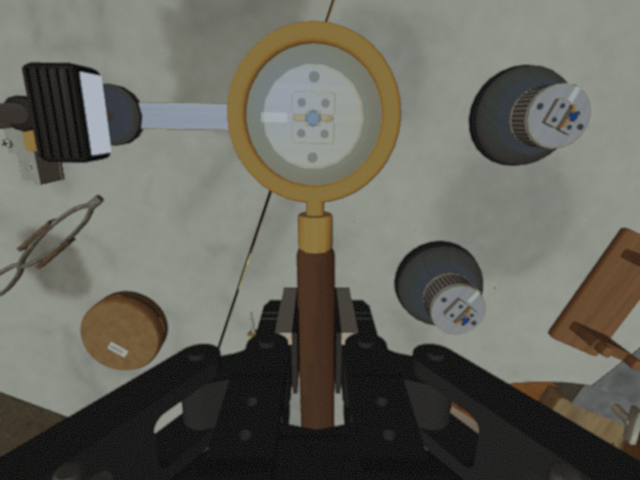

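View pics/s1c.png

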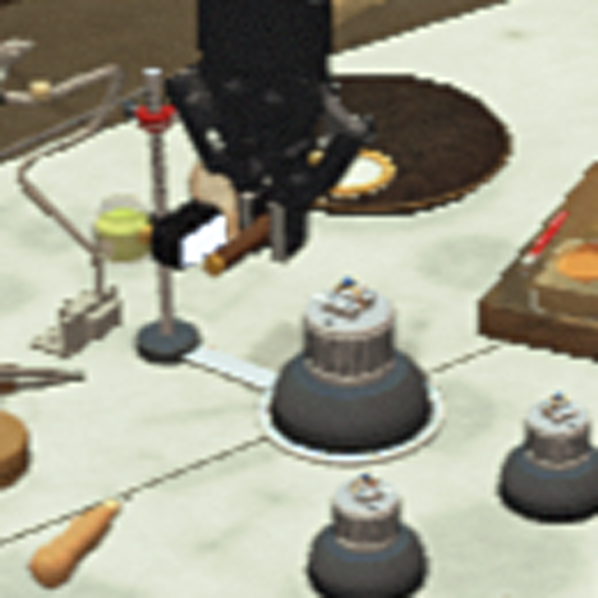

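View pics/t2c.png

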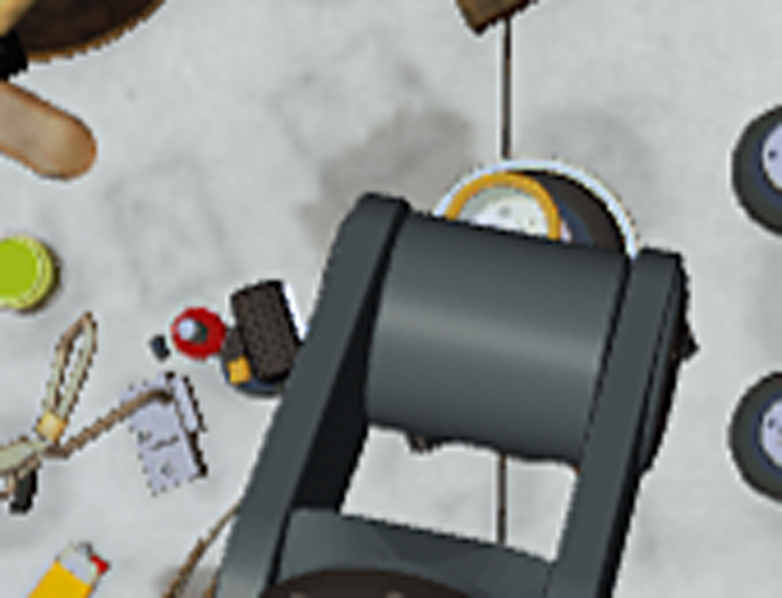

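```bash
python3 fit.py w8 .045; python3 fit.py w7 .045
python3 - <<'E'
from h import *
import json
S=robot.camera_params('scene');T=robot.camera_params('top')
t=np.linspace(0,2*np.pi,120)
out=[]
for z in (.160,.165,.170):
    for n,P,x0,y0,w,h in (('s1',S,270,175,70,50),('t2',T,230,195,60,40)):
        im=cv2.imread(f'pics/{n}.png')[y0:y0+h,x0:x0+w];k=8
        im=cv2.resize(im,None,fx=k,fy=k,interpolation=cv2.INTER_NEAREST)
        for r in (.0265,):
            pts=np.array([proj(P,(.5653+r*np.cos(a),.0425+r*np.sin(a),z)) for a in t])
            pts=((pts-[x0,y0]+.5)*k).astype(np.int32);cv2.polylines(im,[pts],True,(255,0,255),1)
        cv2.imwrite(f'pics/ov_{n}_{int(z*1000)}.png',im);out.append(im)
s=np.vstack(out[0::2]);tt=np.vstack(out[1::2])
h=max(s.shape[0],tt.shape[0]);pad=lambda a:np.vstack([a,np.zeros((h-a.shape[0],a.shape[1],3),np.uint8)])
a=np.hstack([pad(s),pad(tt)]);print(a.shape);cv2.imwrite('pics/ov.png',cv2.resize(a,None,fx=.5,fy=.5,interpolation=cv2.INTER_AREA))
E
```

```text
ellipse ((315.2115783691406, 123.31055450439453), (121.47422790527344, 187.38722229003906), 179.9220428466797)
free tilt [ 0.5876 -0.2359  0.0836  0.8598 -0.0389] 637.5870931850624 level [ 0.5928 -0.2336  0.0476] 1051.8928254596744
ellipse ((318.349853515625, 102.21905517578125), (55.51130294799805, 152.40020751953125), 0.6473696827888489)
free tilt [ 0.5484 -0.228   0.3186 -1.5593  0.143 ] 344.23930631033363 level [ 0.5827 -0.2324  0.0976] 1189.7370049294577
(1200, 1040, 3)
```

View pics/ov.png

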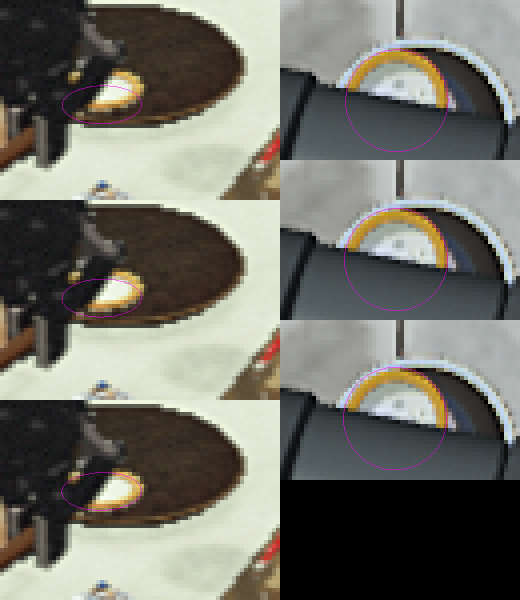

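```bash
sed -i "s/m\[215:\]=0/m[int(sys.argv[3]) if len(sys.argv)>3 else 215:]=0/; s/keep=~(.*);o=o\[keep\]/o=o[o[:,1]<(int(sys.argv[3])-4 if len(sys.argv)>3 else 999)]/" fit.py
python3 fit.py w8 .045 135; python3 fit.py w7 .045 95;python3 fit.py w11 .164 155;python3 fit.py w10 .164 155
python3 - <<'E'
from h import *
from scipy.optimize import least_squares
S=robot.camera_params('scene')
im=cv2.imread('pics/s1.png');hsv=cv2.cvtColor(im,cv2.COLOR_BGR2HSV)
cv2.imwrite('pics/s1l.png',cv2.resize(im[180:210,280:315],None,fx=16,fy=16,interpolation=cv2.INTER_CUBIC))
t=np.linspace(0,2*np.pi,120)
for z in (.164,.168,.172):
    p=np.array([proj(S,(.5653+.0265*np.cos(a),.0425+.0265*np.sin(a),z)) for a in t]);print(z,'right',p[p[:,0].argmax()],'bottom row',p[:,1].max(),'top',p[:,1].min())
E
```

```text
ellipse ((315.1438903808594, 100.78620910644531), (116.9344711303711, 117.98344421386719), 87.50279235839844)
free tilt [ 0.5966 -0.2338  0.0278  0.0119 -0.0132] 747.3366758395869 level [ 0.5967 -0.2338  0.0278] 747.2879895363847
ellipse ((318.57293701171875, 75.03712463378906), (57.59901809692383, 59.099971771240234), 3.4857711791992188)
free tilt [ 0.6024 -0.2344  0.0023  0.0289  0.3851] 128.2433569544531 level [ 0.6004 -0.2342  0.002 ] 128.5404131224673
ellipse ((313.4482727050781, 106.64627075195312), (158.56851196289062, 161.15333557128906), 93.06622314453125)
free tilt [0.5658 0.0423 0.1614 0.0041 0.0048] 1565.596483855514 level [0.5658 0.0424 0.1614] 1565.6113109295156
ellipse ((313.4358215332031, 106.77975463867188), (158.8716583251953, 161.23648071289062), 95.46492767333984)
free tilt [ 0.5648  0.0399  0.2131  0.0105 -0.0064] 1560.3493899022706 level [0.5648 0.0399 0.2131] 1560.35355650268
0.164 right [304.94123433 199.23944777] bottom row 204.09917718107152 top 194.62462380721584
0.168 right [304.92511415 197.91196248] bottom row 202.75944481555092 top 193.30919298671327
0.172 right [304.90895298 196.58110042] bottom row 201.41625695051363 top 191.990461072865
```

View pics/s1l.png

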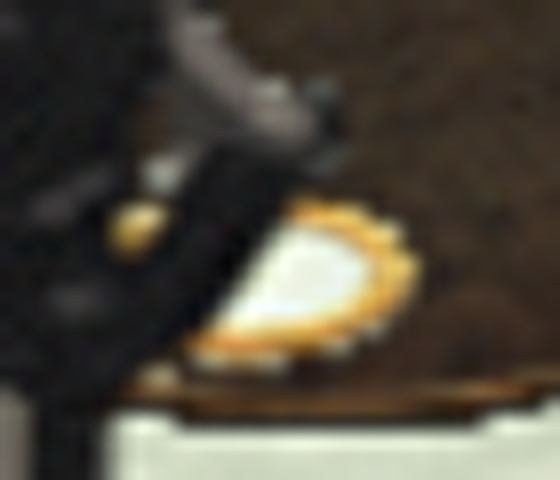

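Run:
```python
from h import *
import json
P={k:np.array(v) for k,v in json.load(open('pics/w11.json')).items()}
for z in (.164,.170): print(z,onz(P,(313.5,111.3),z))
im=cv2.imread('pics/w11.png');cv2.imwrite('pics/w11c.png',cv2.resize(im[15:215,220:410],None,fx=3,fy=3,interpolation=2))
hsv=cv2.cvtColor(im,cv2.COLOR_BGR2HSV)[100:135,295:335]
m=(hsv[:,:,0]>95)&(hsv[:,:,0]<125)&(hsv[:,:,1]>90);y,x=np.nonzero(m);print('blue',len(x),x.mean()+295,y.mean()+100)
u=(x.mean()+295,y.mean()+100);print('stone',onz(P,u,.097))
print(R(P['attitude'])[:,2])
```

```text
0.164 [0.56685365 0.04273355 0.164     ]
0.17 [0.56676219 0.04266469 0.17      ]
blue 0 nan nan
stone [nan nan nan]
[-0.26857034 -0.09801313 -0.95826061]<stdin>:7: RuntimeWarning: Mean of empty slice.
  ret = ret.dtype.type(ret / rcount)
<stdin>:8: RuntimeWarning: Mean of empty slice.
```

View pics/w11c.png

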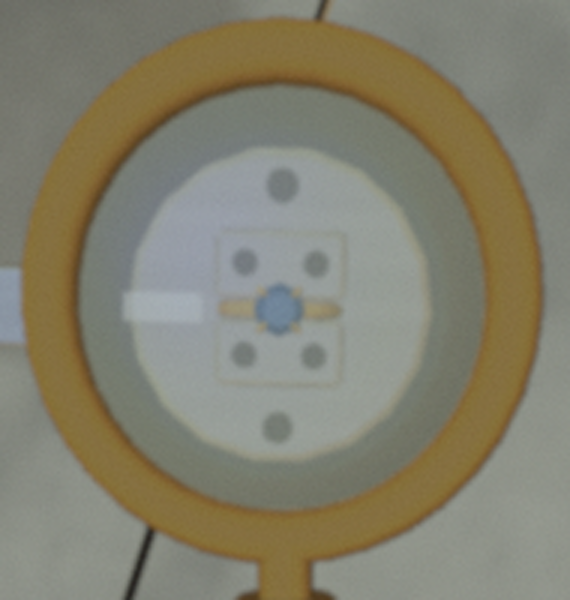

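play_rows(
  rows=[
    {"dx":-0.001,"dy":0,"dz":0.003,"twist":0,"grip":0.005},
    {"dx":-0.002,"dy":0,"dz":0.006,"twist":0,"grip":0.005},
    {"dx":-0.002,"dy":0,"dz":0.006,"twist":0,"grip":0.005},
    {"dx":-0.002,"dy":0,"dz":0.006,"twist":0,"grip":0.005},
    {"dx":-0.002,"dy":0,"dz":0.006,"twist":0,"grip":0.005},
  ],
)

```text
clock: 17.7
eef_pos: [0.4941, 0.0166, 0.1453]
tool_rot: [3.142, -0.0, 0.348]
ft_force: [0.2, 0.5, -0.4]
opening: 0.0119
```

Run:
```python
from h import *
s,P=look('w12')
Rt=R(s['tool_rot']); print('kin lens',s['eef_pos']+Rt@[.0755,0,-.018],'img lens',onz(P,(313.8,111.3),.164),'stone',proj(P,(.565,.0426,.097)))
im=cv2.imread('pics/w12.png');cv2.imwrite('pics/w12c.png',cv2.resize(im[15:215,220:410],None,fx=3,fy=3,interpolation=2))
im=robot.camera('scene');cv2.imwrite('pics/s2.png',im[:,:,::-1])
cv2.imwrite('pics/s2l.png',np.hstack([cv2.resize(im[180:210,280:315,::-1],None,fx=10,fy=10,interpolation=2),cv2.resize(im[170:200,235:270,::-1],None,fx=10,fy=10,interpolation=2)]))
S=robot.camera_params('scene')
t=np.linspace(0,2*np.pi,120)
for z in (.160,.164,.168):
    p=np.array([proj(S,(.565+.0265*np.cos(a),.0426+.0265*np.sin(a),z)) for a in t]);print(z,'right',p[p[:,0].argmax()],'bottom',p[:,1].max())
for k in range(3): robot.camera('wrist'); s=robot.get_state();print(s['eef_pos'],s['tool_rot'])
```

```text
17.7 [0.4940881  0.0166266  0.14530086] [ 3.14154537e+00 -1.08180503e-04  3.47755589e-01] [ 0.001 -0.002 -0.     0.001  0.001  0.001]
kin lens [0.56506654 0.04235628 0.16330903] img lens [0.56444617 0.04205921 0.164     ] stone [313.93505484 112.26600572]
0.16 right [304.84407375 200.58160001] bottom 205.45399944468718
0.164 right [304.82784995 199.25743431] bottom 204.1176643142083
0.168 right [304.81158492 197.92990439] bottom 202.77788670836247
[0.49407978 0.01663365 0.14536269] [ 3.14149654e+00 -1.41068081e-04  3.47842527e-01]
[0.49407005 0.01662647 0.1453797 ] [ 3.14148388e+00 -1.66562689e-04  3.47816367e-01]
[0.49406432 0.01663482 0.14536723] [ 3.14149885e+00 -1.67744628e-04  3.47809282e-01]
```

View pics/w12c.png

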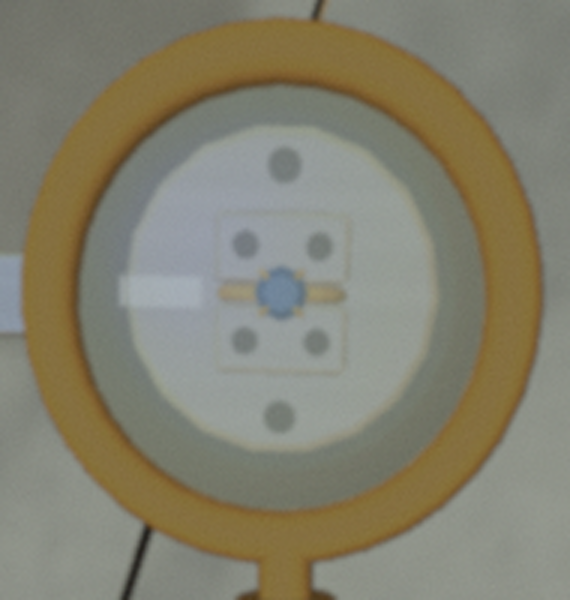

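View pics/s2l.png

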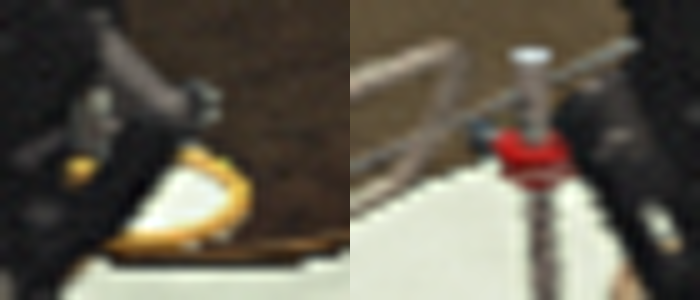

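Run:
```python
from h import *
s=robot.get_state();print(s['clock'],s['opening'],s['ft_force'],robot.finish_job())
```

```text
the job is handed in; nothing more can be done
17.95 0.011928421199155992 [ 0.1465823 -0.1925945 -1.0436415] None
```

The job is handed in at 17.95 s of the 53 s allowed. I turned the large block's head until its white line faced the lamp. I then lifted the lens from its rest, and it was still held level and still over the stone at hand-in.

**What the last checks showed:**
- **White line:** it lies at about 1.90 rad against 1.90 rad for the lamp, within about 0.02 rad. The last wrist picture, taken through the lens, still shows it pointing along the lamp arm.
- **Centring:** the lens is within about 0.8 mm of the stone, by both the arm's pose and the wrist image.
- **Height:** the collar measured about 0.164 m (0.1634 to 0.1646 m over three views). The lens came out at 0.163 m from the arm's pose and about 0.1655 m in the scene picture, so it is good to about 1.5 mm.
- **Level and still:** tool tilt was under 0.001 rad, joint speeds were near zero, and the lens was firmly gripped.

**What failed or disagreed:**
- **Starting angle:** the line started about 2.3 rad clockwise of the lamp, not the 0.5 to 1.5 rad stated. I went by the pictures, where the top and wrist cameras agreed.
- **Lens height from rim size:** estimating it this way from the wrist image read 4 to 5 mm lower than the arm's pose. When I tried to check it on pictures of the lens in its rest, the fit failed, so I left it out.
- **Collar and other things:** the collar looked unmoved in the last scene picture, and I saw no sign of contact with the other things. I did not re-measure any of them.

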